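Demould a cast plaque and hang it on the drying peg

ROBOT

A 6-joint arm with a two-finger parallel gripper is mounted at the origin on the work surface. World frame = base frame: x ahead of the robot, y to its left, z up, the work surface at z = 0. Lengths are in mm, angles in degrees, forces in N, time in s.
With the tool pointing down it reaches from about 300 to 850 mm from the base axis. Payload 4.2 kg.
Tool frame: the origin (TCP) lies at the very end of the fingers, on their centre line; the grasp point (between the pads) lies 19 mm behind it (env.grasp_offset is the distance from the TCP to the grasp point, in mm); z points along the fingers, y is the line along which they close (so a half turn about z gives the same grasp; the last joint's range is limited). The gripper opens to 91 mm and grips with 3 to 60 N. Pads are 32 mm wide; open, the fingers measure 118 mm over their backs; the gripper's body (76 mm by 178 mm) begins 60 mm behind the grasp point.
Start: joints at [-75.287, 18.312, 89.639, -0, 72.044, -1.146], TCP at [157.139, -553.131, 179.776] pointing down, gripper open.
Joint ranges: [-177.97, 177.97], [-48.28, 115.42], [12.27, 149.76], [-77.06, 257.06], [2.81, 150.46], [-146.56, 146.56]. Speed limits (degrees/s): [147.25, 147.25, 180, 180, 180, 180].

INTERFACE

Orientations are given as [roll, pitch, yaw] about the fixed x, y, z axes, in that order (R = Rz(yaw) Ry(pitch) Rx(roll)).
In Python, from workcell import env gives the robot as it stands. The module is installed in compiled form; this text tells all that it offers.
- The arm moves only by the tool send_rows, never from a script. Its argument "motion" is a list of rows, each an object of numbers: "tx", "ty", "tz": the shift along the tool's x, y, z in units of 500 mm (1.0 is 500 mm); "rx", "ry", "rz": the turn, a rotation vector about the tool's x, y, z in units of 30 degrees (1.0 is 30 degrees); "gripper": the closure, from -1 (fully open) to 1 (shut). In form: [{"tx": .., "ty": .., "tz": .., "rx": .., "ry": .., "rz": .., "gripper": ..}, ...]. A call has 1 to 12 rows; each row shifts and turns the commanded pose from where the row before left it, along the tool's axes as they then stand; what a row does not reach is not made up. A row lasts 1/8 s, in which the tool goes at most 62.5 mm and 10.7 degrees, less where a joint would pass 70% of its speed; a pose out of reach is approached as far as the arm can. A call with a number of a shift or a turn outside -1 to 1 is refused whole. A call with a gripper value outside its range is refused whole. The fingers move at their own pace and stop on an object; "grip_force" is the grip in N (left out, the last holds). Time passes only in rows, so rows that do not move let the fingers close. It gives the time, the measured TCP pose, the force, the opening and the grip force at its end, in the units of the state.
- env.state(): the state, without advancing time (a new reading comes with each control period).
- env.grab_frame(name): name is "scene" or "side" or "wrist"; returns a dict with "frame" (384x512x3 uint8, red, green, blue), "vertical_fov" (degrees; the focal length in pixels is half the picture's height over the tangent of half this angle, whatever the lens; pixels are square), "cx", "cy" (the principal point, pixels), "k1" (the pictures are not rectified: a ray, as slopes to the right and down, at radius r is drawn at 1 + k1 r^2 times it, then the intrinsics apply), "rvec" (rotation vector, rad) and "tvec" (3), from world to camera coordinates, as OpenCV has them; the wrist camera has in their place "T_tool_cam" (4x4, takes a point from camera to tool coordinates, whose origin is the TCP and whose axes are the flange's). Camera axes: x right, y down, z forward; pixel columns grow to the right and rows downward; lengths in mm; the calibration is good to about 2 mm. A picture is of the moment at which its call begins: read the wrist's pose just before it. There is no depth.
- env.job_done(): hands the job in; it is judged then, once.
The state is a dict: "time_s": time; "qpos": joint angles; "qvel": joint speeds; "effort": joint torques, N m; "ee_pos": TCP position; "ee_rot": TCP orientation; "force": force on the tool from outside, world axes, zero at the start; "torque": the same for the moment, N m; "gripper_width": finger opening in mm; "gripper_force": force on a finger pad.
Only numpy, scipy, OpenCV 4.12 (cv2) and the standard library are available. Lean on these libraries where they do the work, as an engineer would, in place of code of your own. Each camera call takes 0.05 s, during which the arm holds its last target. There are 200 camera calls.

TASK

Lift the cast plaque out of its mould, where only its narrow eye tab can be got at, lay it flat on the bare bench top and let go of it. Then take it again so that the eye is free, and hang it by its eye on the peg of the sloping drying stand, fully down against the board, with its broad body hanging below the peg. Leave the other tools and materials on the bench where they are.

Things in the scene. Friction and masses are not known exactly. Their poses are not given: they have to be found in the camera images.
- plaque_mid (a point): Centre (half-way up) of the broad body of the cast plaster plaque (0.13 kg), a flat plate 14 mm thick: the body is 56 mm long (x) by 50 mm wide (y); on its +x end a tab 32 mm long, 30 mm wide (x 28 to 60 mm) carries the eye. z: the face with a low relief flower, up at the start. It starts in the mould, top flush, 1.5 mm play all round. It balances 10 mm from here towards the eye.
- plaque_eye (a point): Centre of the eye, a round hole 14.5 mm across through the plaque's tab along z; half-way through the thickness, 45 mm from plaque_mid along the plaque's +x. Same axes as plaque_mid.
- mould: Grey rectangular mould block, fixed on the bench on the robot's left or right, 22 mm high, x -45 to +77 mm, y -58 to +58 mm. Origin on the bench under the centre of the plaque's broad body, x towards its tab. Its open cavity, 14 mm deep (floor 8 mm above the bench), has the plaque's outline; solid walls stand close round the broad body.
- mould_wells (a point): On the mould's cavity floor below the plaque's eye, midway between two finger wells, one on each side of the tab and open to it: each 31 mm long (along the mould's x, centred here) and reaching in y from the tab's side (15 mm) to 50 mm, down to the cavity floor. So the 30 mm wide tab can be pinched across the mould's y.
- peg: Steel peg on the drying stand, fixed: 11 mm diameter, 38 mm long, flat end with a 1.5 mm chamfer. Origin at its foot on the sloping board's face (160 mm above the bench); z outwards along the peg, square to the board, leaning 0.5 rad from vertical towards the robot's side; x up the slope, y across. The board spans x -95 to +45 mm, y -65 to +65 mm. A hung plaque lies on the board, body towards -x.
- cheeks (a point): On the peg's axis level with the tops of two cheeks that stand on the board either side of the peg, 44 mm tall, |y| 20 to 31 mm, from 12 mm below the peg to 35 mm above it along the slope. The 30 mm wide tab passes between them, but not with fingers beside it. Axes as the peg's.
- round_mould: Another grey mould block, fixed, 120 x 116 mm, 22 mm high, with an empty round cavity 81 mm across. Not used. Origin under its centre, on the bench. Lies on the other side from the mould. Between the two moulds, straight ahead of the robot and in front of the stand, the bench is bare from 0.42 to 0.54 m ahead and 70 mm to either side.
- gouge_a_mid (a point): Bystander: carving gouge lying on the bench, handle 130 mm long (x), 14 mm wide, 13 mm high, blade 46 mm beyond the +x end; point at the middle of the handle.
- gouge_b_mid (a point): Bystander: carving gouge, handle 115 mm long (x), 14 mm wide, 13 mm high, blade 46 mm beyond the +x end; point at the middle of the handle.
- brayer: Bystander: ink roller with wooden handle lying on the bench, about 150 mm long (x), roller 90 mm wide (y), 34 mm high; origin on the bench.
- baren: Bystander: round printing pad, 110 mm across, 28 mm high with its grip; origin under its centre.
- ink_jar: Bystander: closed ink jar, 60 mm across, 65 mm high; origin under its centre.
- print_block: Bystander: flat wooden printing block 130 x 100 mm, 12 mm thick; origin under its centre.

How it is judged (in metres and radians):
On the way, in this order (a step that is already met when the one before it is completed fails the run):
1. the plaque is lifted clear of its mould (z of plaque_mid in the frame of mould above 0.04 m), for 0.1 s.
2. the plaque lies flat on the bench, let go (height (world z) of plaque_mid below 0.01 m and (angle between plaque_mid's own z axis and vertical below 0.1 rad or angle between plaque_mid's own z axis and vertical above 3.04 rad) and contact force between plaque and the fingers below 0.05 N and linear speed of plaque below 0.02 m/s), for 0.2 s.
At the end, for the whole second after the job is handed in: The plaque hangs on the peg: its eye is round the peg (eye centre within 4 mm of the peg's axis along and across the slope), fully down against the board (eye centre less than 12 mm above the board, plate within 0.12 rad of parallel to it), its body below the peg on the slope, let go and at rest (x of plaque_eye in the frame of peg between -0.004 and 0.004 m and y of plaque_eye in the frame of peg between -0.004 and 0.004 m and z of plaque_eye in the frame of peg between 0.003 and 0.012 m and angle between the z axis of plaque_eye and the z axis of peg, either way round below 0.12 rad and x of plaque_mid in the frame of peg below -0.035 m and linear speed of plaque below 0.01 m/s and angular speed of plaque below 0.1 rad/s and contact force between plaque and the fingers below 0.05 N); the robot touches nothing.
It fails at once if one of the other tools and materials (gouges, ink roller, printing pad, ink jar, printing block) is moved by more than 30 mm (distance of any of gouge_a_mid, gouge_b_mid, brayer, baren, ink_jar, print_block from where it was at the start of the episode above 0.03 m).
It also fails if it takes over 72 s, if anything falls off the work surface, if the arm or the gripper's body presses on something with over 40 N, if the wrist force passes 120 N, or if a joint passes its speed limit or range.

## Working session

There is one attempt and no reset: what is moved stays moved. The work goes in short steps, Python scripts to look and compute and a tool call to move; the robot and the scene stay as the last step left them, time stands still between calls to the robot, and variables do not carry over. Pictures are saved under pics/ and viewed, at most 10 in all, crops included, and the job is handed in when it is done.

Besides the shell and the picture viewer there is one more tool, called after "Request:" as name([rows], argument=value, ...), one row to a line, values as JSON. send_rows: Moves the arm, as the interface text tells. Shifts and turns lie within -1 to 1; 1 stands for 500 mm of shift or 30 degrees of turn. Its arguments: {"type":"object","properties":{"motion":{"type":"array"},"grip_force":{"type":"number"}},"required":["motion"]}

```bash
mkdir -p pics
cat > h.py <<'E'
import numpy as np, cv2
from scipy.spatial.transform import Rotation as R
from workcell import env
def grab(n,fn=None):
    s=env.state(); f=env.grab_frame(n)
    h=f["frame"].shape[0]; F=h/2/np.tan(np.radians(f["vertical_fov"])/2)
    f["F"]=F
    if n=="wrist":
        T=np.eye(4); T[:3,:3]=R.from_euler("xyz",s["ee_rot"],degrees=True).as_matrix(); T[:3,3]=s["ee_pos"]
        f["Twc"]=T@np.array(f["T_tool_cam"])
    else:
        Rm=R.from_rotvec(np.ravel(f["rvec"])).as_matrix(); T=np.eye(4)
        T[:3,:3]=Rm.T; T[:3,3]=-Rm.T@np.ravel(f["tvec"]); f["Twc"]=T
    if fn: cv2.imwrite("pics/"+fn,f["frame"][:,:,::-1])
    return f
def ray(f,u,v):
    x=(u-f["cx"])/f["F"]; y=(v-f["cy"])/f["F"]; a,b=x,y
    for _ in range(20):
        k=1+f["k1"]*(a*a+b*b); a,b=x/k,y/k
    d=f["Twc"][:3,:3]@np.array([a,b,1.]); return f["Twc"][:3,3],d/np.linalg.norm(d)
def onz(f,u,v,z):
    o,d=ray(f,u,v); return o+d*(z-o[2])/d[2]
def proj(f,p):
    q=np.linalg.inv(f["Twc"])@np.append(p,1); a,b=q[:2]/q[2]; k=1+f["k1"]*(a*a+b*b)
    return np.array([f["F"]*a*k+f["cx"],f["F"]*b*k+f["cy"]])
def two(f1,p1,f2,p2):
    o1,d1=ray(f1,*p1); o2,d2=ray(f2,*p2)
    A=np.stack([d1,-d2],1); t=np.linalg.lstsq(A,o2-o1,rcond=None)[0]
    a=o1+t[0]*d1;b=o2+t[1]*d2; return (a+b)/2,np.linalg.norm(a-b)
E
python3 - <<'E'
from h import *
fs=[grab(n) for n in("scene","side","wrist")]
for f in fs: print(f["vertical_fov"],f["k1"],f["Twc"].round(2).tolist())
cv2.imwrite("pics/a.png",fs[0]["frame"][:,:,::-1]);cv2.imwrite("pics/b.png",fs[1]["frame"][:,:,::-1])
print(env.state())
E
```

```text
42.09739740613454 -0.20092471457045666 [[0.81, 0.47, -0.35, 1054.42], [0.59, -0.63, 0.51, -722.85], [0.02, -0.62, -0.79, 1385.08], [0.0, 0.0, 0.0, 1.0]]
52.730227275100624 -0.028680539655617347 [[-0.85, -0.39, 0.36, 148.86], [-0.53, 0.6, -0.6, 645.75], [0.02, -0.7, -0.71, 846.33], [0.0, 0.0, 0.0, 1.0]]
66.26861977887651 -0.07649466388584994 [[0.27, -0.93, -0.25, 227.61], [-0.96, -0.26, -0.07, -533.35], [-0.0, 0.26, -0.96, 383.63], [0.0, 0.0, 0.0, 1.0]]
{'time_s': 0.15, 'qpos': array([-7.52855162e+01,  1.83422763e+01,  8.96898306e+01,  1.27518048e-04,
        7.20443023e+01, -1.14800268e+00]), 'qvel': array([ 0.04765784,  0.01828393, -0.17664609, -0.10749839,  0.02716647,
       -0.00899268]), 'effort': array([ 1.28679505e-05, -4.12772441e+01, -2.32153809e+01,  7.27256318e-02,
        4.33662382e-02, -9.34660034e-05]), 'ee_pos': array([ 157.03776043, -552.69820973,  179.12650257]), 'ee_rot': array([-1.79923609e+02, -1.65209453e-03,  1.58624459e+01]), 'force': array([-0.92711603,  1.18219648,  0.07399492]), 'torque': array([-0.00505552,  0.01082435, -0.01008336]), 'gripper_force': 0.0, 'gripper_width': 91.17776840212855}
```

View pics/a.png

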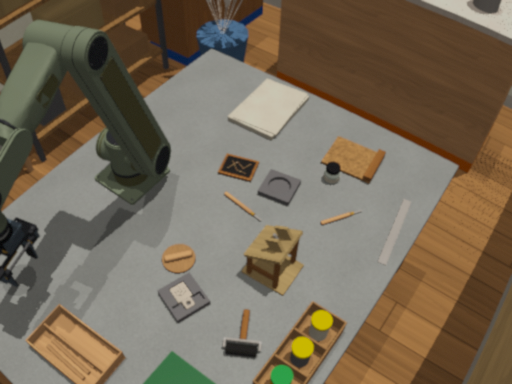

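View pics/b.png

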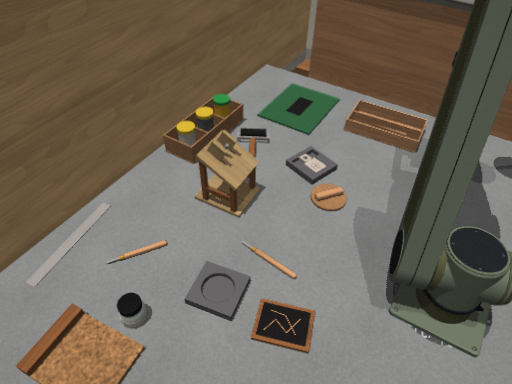

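The scene view shows the mould with the plaque near (184,297), the stand near (275,255), and the baren at (179,258) beside the mould. The brayer and round mould are clear of it. In the side view the mould is at (311,164) and the stand at (228,170).

Run:
```python
from h import *
f=grab("scene");g=grab("side")
for n,p,q,z in[("mould",(184,297),(311,164),22),("baren",(179,258),(328,196),28),("gougeA",(238,203),(272,261),7),("standbase",(272,270),(230,192),5),("peg?",(281,232),(226,148),180),("brayer handle",(245,325),(253,148),15)]:
    print(n,onz(f,*p,z).round(),onz(g,*q,z).round(),two(f,p,g,q))
w=grab("wrist");print(np.array(w["T_tool_cam"]).round(3).tolist())
print(env.state()["ee_rot"])
# crops
c=f["frame"][210:330,140:320,::-1];c=cv2.resize(c,None,fx=4,fy=4,interpolation=cv2.INTER_CUBIC);cv2.imwrite("pics/c.png",c[:, :])
```

```text
mould [ 493. -269.   22.] [ 482. -257.   22.] (array([ 487.343882  , -266.26233652,   12.40691555]), np.float64(2.8139524270372323))
baren [ 392. -175.   28.] [ 374. -149.   28.] (array([ 380.86404622, -167.18471947,    7.92495293]), np.float64(2.5758702674102993))
gougeA [399. 128.   7.] [405. 126.   7.] (array([402.07090386, 126.91441926,  10.740366  ]), np.float64(4.044424343388861))
standbase [648. -22.   5.] [640. -24.   5.] (array([644.00431508, -23.07825431,   3.25081674]), np.float64(7.643348862689611))
peg? [647.  11. 180.] [642. -17. 180.] (array([642.6918153 ,  -1.39001379, 190.52602926]), np.float64(19.661741270285134))
brayer handle [ 694. -229.   15.] [ 687. -231.   15.] (array([ 690.97152356, -230.31537921,   13.64814354]), np.float64(6.664902273163756))
[[-0.0, -0.965, -0.263, 73.184], [1.0, 0.0, -0.001, 0.419], [0.001, -0.263, 0.965, -204.615], [0.0, 0.0, 0.0, 1.0]]
[-1.79971337e+02 -1.18955186e-03  1.58607695e+01]
```

View pics/c.png

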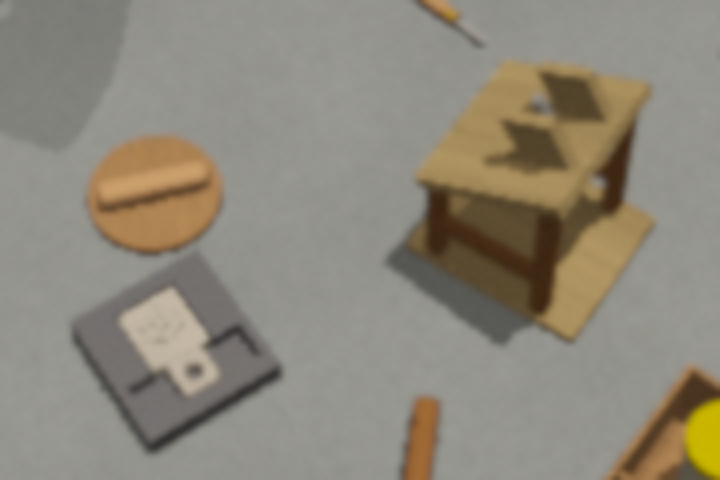

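The crop shows the plaque in the mould, body centre about (165,330) and eye about (195,370), so the tab points away from the robot. The stand's board slopes down towards the robot, with the peg near (540,103) between the cheeks.

```bash
cat >> h.py <<'E'
def pose(): 
    s=env.state(); return np.array(s["ee_pos"]),R.from_euler("xyz",s["ee_rot"],degrees=True)
def go(P,Rt=None):
    "delta in tool axes and units: shift first, then turn"
    p,r=pose(); d=r.inv().apply(np.array(P)-p)/500
    print("t",d.round(4),"rows>=",np.ceil(np.linalg.norm(d)/.125), "" if Rt is None else ("r",((r.inv()*Rt).as_rotvec(degrees=True)/30).round(4)))
def down(yaw): return R.from_euler("xyz",[180,0,yaw],degrees=True)
E
python3 - <<'E'
from h import *
f=grab("scene")
cc=lambda u,v,z:onz(f,140+u/4,210+v/4,z)
for p in [(74,325),(198,255),(280,368),(152,440),(162,328),(195,370)]: print(p,cc(*p,22).round(1))
go((500,-270,200),down(15.86))
E
```

```text
(74, 325) [ 417.2 -301.6   22. ]
(198, 255) [ 453.4 -196.3   22. ]
(280, 368) [ 566.4 -234.2   22. ]
(152, 440) [ 528.  -338.1   22. ]
(162, 328) [ 472.9 -262.3   22. ]
(195, 370) [ 516.2 -274.4   22. ]
t [ 0.8144 -0.3571 -0.0407] rows>= 8.0 ('r', array([-0.0006, -0.    ,  0.0001]))
```

Request:
send_rows([
  {"tx":0.1,"ty":-0.045,"tz":-0.005},
  {"tx":0.1,"ty":-0.045,"tz":-0.005},
  {"tx":0.1,"ty":-0.045,"tz":-0.005},
  {"tx":0.1,"ty":-0.045,"tz":-0.005},
  {"tx":0.1,"ty":-0.045,"tz":-0.005},
  {"tx":0.1,"ty":-0.045,"tz":-0.005},
  {"tx":0.1,"ty":-0.045,"tz":-0.005},
  {"tx":0.1,"ty":-0.045,"tz":-0.005},
  {"rz":0.29},
  {"rz":0.29},
  {"rz":0.29},
  {"rz":0.28},
])

```text
invalid input at $.motion[0]: expected keys tx, ty, tz, rx, ry, rz, gripper
```

Request:
send_rows([
  {"tz":0},
])

```text
invalid input at $.motion[0]: expected keys tx, ty, tz, rx, ry, rz, gripper
```

Run:
```python
from h import *
f=grab("wrist","d.png");print(pose()[0],env.state()["ee_rot"],env.state()["qpos"],env.state()["time_s"])
```

```text
[ 157.11755695 -553.03902884  179.63240056] [-1.79987660e+02  7.43445062e-04  1.58598374e+01] [-7.52857371e+01  1.83185597e+01  8.96503015e+01 -1.04069155e-03
  7.20434611e+01 -1.14525346e+00] 0.4
```

View pics/d.png

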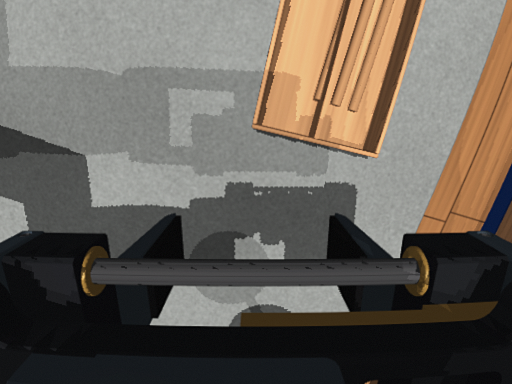

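The move was refused because every key is needed in each row. The picture shows only the fingers at (170,250) and (345,250), with free view above them along tool +x.

Request:
send_rows([
  {"tx":0.095,"ty":-0.045,"tz":-0.008,"rx":0,"ry":0,"rz":0,"gripper":-1},
  {"tx":0.095,"ty":-0.045,"tz":-0.008,"rx":0,"ry":0,"rz":0,"gripper":-1},
  {"tx":0.095,"ty":-0.045,"tz":-0.008,"rx":0,"ry":0,"rz":0,"gripper":-1},
  {"tx":0.095,"ty":-0.045,"tz":-0.008,"rx":0,"ry":0,"rz":0,"gripper":-1},
  {"tx":0.095,"ty":-0.045,"tz":-0.008,"rx":0,"ry":0,"rz":0,"gripper":-1},
  {"tx":0.095,"ty":-0.045,"tz":-0.008,"rx":0,"ry":0,"rz":0,"gripper":-1},
  {"tx":0.095,"ty":-0.045,"tz":-0.008,"rx":0,"ry":0,"rz":0,"gripper":-1},
  {"tx":0.095,"ty":-0.045,"tz":-0.008,"rx":0,"ry":0,"rz":0,"gripper":-1},
  {"tx":0,"ty":0,"tz":0,"rx":0,"ry":0,"rz":0.29,"gripper":-1},
  {"tx":0,"ty":0,"tz":0,"rx":0,"ry":0,"rz":0.29,"gripper":-1},
  {"tx":0,"ty":0,"tz":0,"rx":0,"ry":0,"rz":0.29,"gripper":-1},
  {"tx":0,"ty":0,"tz":0,"rx":0,"ry":0,"rz":0.28,"gripper":-1},
])

```text
time_s: 1.9
ee_pos: [473.5, -276.0, 211.7]
ee_rot: [180.0, 0.0, -18.9]
force: [1.0, 0.4, -0.3]
gripper_width: 91.0
gripper_force: 0.0
```

Request:
send_rows([
  {"tx":-0.12,"ty":0,"tz":0,"rx":0,"ry":0,"rz":0,"gripper":-1},
  {"tx":0,"ty":0,"tz":0,"rx":0,"ry":0,"rz":0,"gripper":-1},
  {"tx":0,"ty":0,"tz":0,"rx":0,"ry":0,"rz":0,"gripper":-1},
])

```text
time_s: 2.28
ee_pos: [417.2, -257.3, 212.4]
ee_rot: [180.0, -0.1, -18.7]
force: [1.0, 0.2, -0.3]
gripper_width: 91.2
gripper_force: 0.0
```

Run:
```python
from h import *
f=grab("wrist","e.png");print(pose()[0],env.state()["ee_rot"],env.state()["qpos"],env.state()["time_s"])
for x in(-16,16):
  for z in (0,-38): print(x,z,proj(f,(lambda p,r:p+r.apply([x,45.5,z]))(*pose())))
```

```text
[ 417.64336212 -257.51336861  212.35817497] [ 1.79971354e+02 -1.21821256e-01 -1.86423858e+01] [-3.30023246e+01  9.41314487e+00  9.69869751e+01  2.56850603e-03
  7.34747604e+01  7.56393638e+01] 2.325
-16 0 [314.13832558 239.42206556]
-16 -38 [325.63565135 263.54929346]
16 0 [316.56589473 198.56650258]
16 -38 [329.26217793 215.58146744]
```

View pics/e.png

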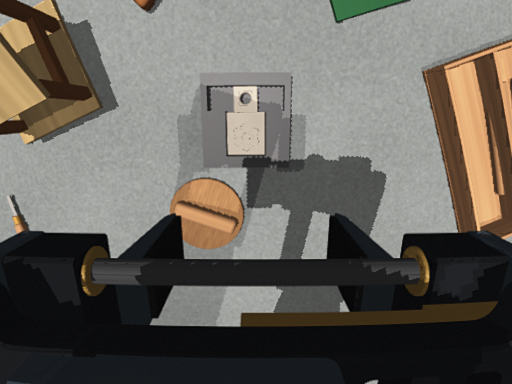

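The wrist view shows the plaque in the mould, body centre at about (246,134) and eye at (245,98). The wells' outer edges are at x 209 and 284, and the baren at (207,213) is clear. I'll zoom on the finger tip and measure the plaque with a mask.

Run:
```python
from h import *
f=grab("wrist"); im=f["frame"]
c=cv2.convertScaleAbs(im[180:330,290:450,::-1],alpha=3,beta=20)
cv2.imwrite("pics/f.png",cv2.resize(c,None,fx=4,fy=4,interpolation=cv2.INTER_NEAREST))
sub=im[85:170,200:295].astype(int)
m=((sub.min(2)>150)).astype(np.uint8)
hsv=cv2.cvtColor(im,cv2.COLOR_RGB2HSV)
print("colour body",im[140,235],"mould",im[90,225],"eye",im[98,245])
r,g,b=[sub[:,:,i] for i in range(3)]
m=((r-b>15)&(r>110)).astype(np.uint8)
cn,h=cv2.findContours(m,cv2.RETR_CCOMP,cv2.CHAIN_APPROX_NONE)
for c in cn:
    if len(c)>10:
        (u,v),rr=cv2.minEnclosingCircle(c); M=cv2.moments(c)
        print(len(c),cv2.contourArea(c),cv2.boundingRect(c),u+200,v+85,rr)
```

```text
colour body [204 190 173] mould [150 146 146] eye [126 122 122]
205 2164.5 (26, 1, 39, 70) 245.55767822265625 121.51867294311523 37.35188293457031
34 111.0 (39, 8, 13, 13) 245.0 98.6666669845581 6.41189432144165
```

View pics/f.png

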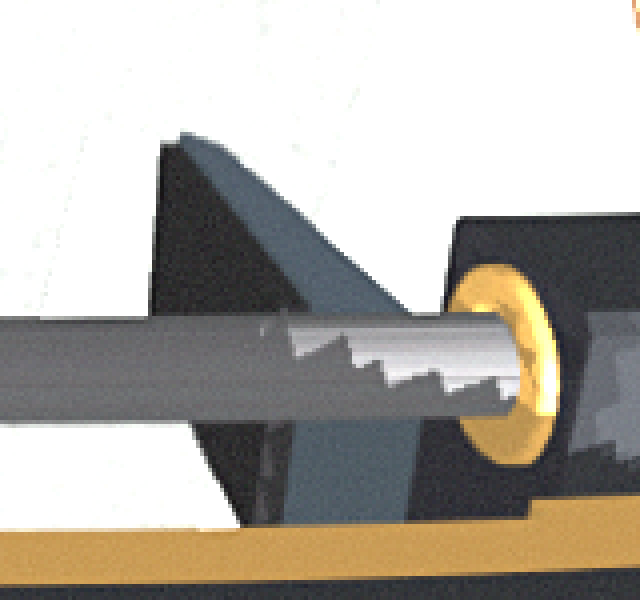

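The enlarged crop shows the inner pad face, with its tip edge running from about (330,216) down to (327,259). That is higher up the finger than the stated TCP projects, so I'll check the tip in the scene camera.

Run:
```python
from h import *
print(env.grasp_offset)
w=grab("wrist")
print("eye",onz(w,245,98.7,22),onz(w,245,98.7,15),"circle",onz(w,245.5,121.5,22))
f=grab("scene"); im=f["frame"][:,:,::-1].copy()
p,r=pose()
c=[]
for y in(-45.5,45.5):
  for z in(0,-38):
    for x in (-16,16): c.append(proj(f,p+r.apply([x,y,z])))
c=np.array(c);print(c.round(1).tolist())
u0,v0=int(c[:,0].min()-40),int(c[:,1].min()-40)
k=6;s=cv2.resize(cv2.convertScaleAbs(im[v0:v0+100,u0:u0+130],alpha=2,beta=15),None,fx=k,fy=k,interpolation=cv2.INTER_NEAREST)
for i,q in enumerate(c): cv2.circle(s,(int((q[0]-u0+.5)*k),int((q[1]-v0+.5)*k)),4,(0,0,255) if i%4<2 else (0,255,0),-1)
cv2.imwrite("pics/g.png",s)
```

```text
18.8
eye [ 513.42882886 -277.24657763   22.        ] [ 513.89872042 -277.16690842   15.        ] circle [ 486.06006749 -268.48727335   22.        ]
[[171.1, 236.7], [176.7, 244.5], [169.5, 229.1], [175.2, 236.9], [142.9, 251.9], [148.3, 260.1], [140.7, 244.5], [146.2, 252.7]]
```

View pics/g.png

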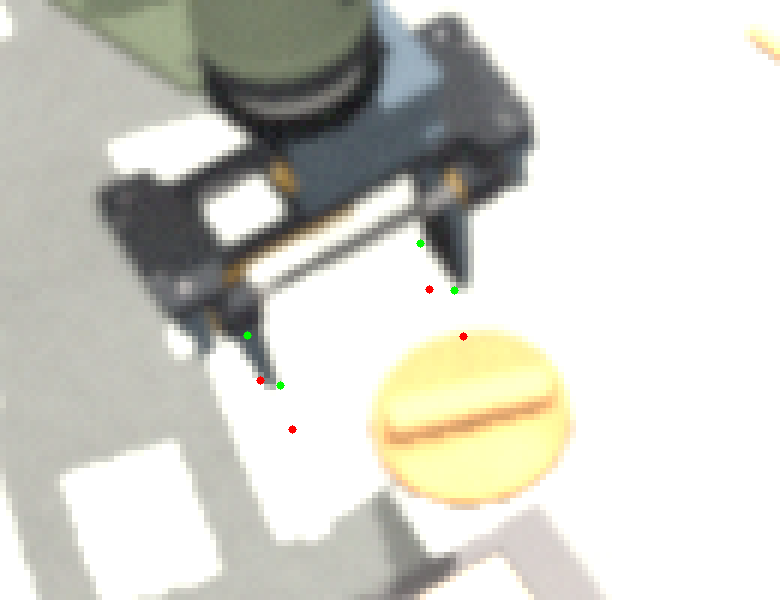

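The scene crop shows the visible finger tips at about (268,385) and (458,285). These sit nearer the green points, 38 mm behind the TCP, than the red ones. I'll set the opening for the wells and triangulate the tip.

Request:
send_rows([
  {"tx":0,"ty":0,"tz":0,"rx":0,"ry":0,"rz":0,"gripper":-0.13},
  {"tx":0,"ty":0,"tz":0,"rx":0,"ry":0,"rz":0,"gripper":-0.13},
  {"tx":0,"ty":0,"tz":0,"rx":0,"ry":0,"rz":0,"gripper":-0.13},
  {"tx":0,"ty":0,"tz":0,"rx":0,"ry":0,"rz":0,"gripper":-0.13},
])

```text
time_s: 2.98
ee_pos: [416.6, -256.9, 211.7]
ee_rot: [180.0, 0.0, -18.6]
force: [-0.5, -0.1, 0.2]
gripper_width: 54.1
gripper_force: 0.0
```

Run:
```python
from h import *
w=grab("wrist"); p,r=pose(); hw=env.state()["gripper_width"]/2; print(hw*2)
f=grab("scene")
for z in(0,-19,-38): print(z,[proj(w,p+r.apply([x,hw,z])).round(1).tolist() for x in(-16,0,16)],[proj(f,p+r.apply([x,hw,z])).round(1).tolist() for x in(-16,0,16)])
a=cv2.resize(cv2.convertScaleAbs(w["frame"][180:280,190:320,::-1],alpha=3,beta=20),None,fx=3,fy=3,interpolation=cv2.INTER_NEAREST)
b=cv2.resize(cv2.convertScaleAbs(f["frame"][200:300,110:240,::-1],alpha=2,beta=15),None,fx=3,fy=3,interpolation=cv2.INTER_NEAREST)
cv2.imwrite("pics/i.png",np.hstack([a,b]))
```

```text
52.37369633461613
0 [[288.5, 240.1], [289.2, 220.1], [289.9, 199.2]] [[148.8, 248.4], [151.5, 252.4], [154.3, 256.5]]
-19 [[291.5, 251.2], [292.4, 229.6], [293.2, 207.0]] [[147.8, 244.7], [150.5, 248.7], [153.3, 252.8]]
-38 [[295.1, 264.5], [296.1, 241.1], [297.2, 216.4]] [[146.8, 240.9], [149.5, 244.9], [152.3, 249.0]]
```

View pics/i.png

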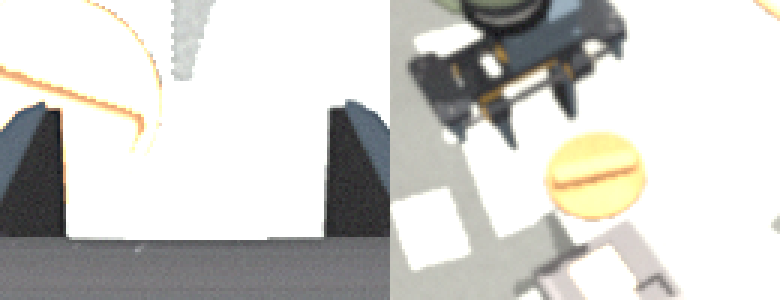

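The left panel shows the inner pad edges at about (211,216) and (300,216). The right panel puts a tip at (152,249). Both agree with the visible finger ending about 38 mm behind the stated TCP, so contact will settle it. I'll move closer now.

Run:
```python
from h import *
go((455,-258,110),down(-17.6))
```

```text
t [ 0.0734 -0.0225  0.2035] rows>= 2.0 ('r', array([ 0.0001, -0.0001, -0.0346]))
```

Request:
send_rows([
  {"tx":0.025,"ty":-0.008,"tz":0.068,"rx":0,"ry":0,"rz":-0.035,"gripper":-0.13},
  {"tx":0.025,"ty":-0.008,"tz":0.068,"rx":0,"ry":0,"rz":0,"gripper":-0.13},
  {"tx":0.024,"ty":-0.008,"tz":0.068,"rx":0,"ry":0,"rz":0,"gripper":-0.13},
  {"tx":0,"ty":0,"tz":0,"rx":0,"ry":0,"rz":0,"gripper":-0.13},
  {"tx":0,"ty":0,"tz":0,"rx":0,"ry":0,"rz":0,"gripper":-0.13},
])

```text
time_s: 3.7
ee_pos: [455.9, -257.3, 110.9]
ee_rot: [180.0, -0.1, -17.6]
force: [-0.9, 1.2, 0.5]
gripper_width: 51.6
gripper_force: 0.0
```

```bash
cat >> h.py <<'E'
def plaque(w,z):
    "light plaque: outline min-area rect of the body, eye centre; on plane z (its top face)"
    im=w["frame"].astype(int); m=((im[:,:,0]-im[:,:,2]>12)&(im[:,:,0]-im[:,:,2]<55)&(im[:,:,0]>120)).astype(np.uint8)
    cn,h=cv2.findContours(m,cv2.RETR_CCOMP,cv2.CHAIN_APPROX_NONE); out=[]
    for i,c in enumerate(cn):
        if h[0][i][3]>=0 and 60<cv2.contourArea(c)<1500:
            (u,v),(a,b),_=cv2.fitEllipse(c)
            if max(a,b)<1.5*min(a,b): 
                P=cn[h[0][i][3]][:,0,:]; Q=np.array([onz(w,*q,z)[:2] for q in P])
                out.append((onz(w,u,v,z),np.sqrt(a*b),Q))
    return out
E
python3 - <<'E'
from h import *
w=grab("wrist","j.png"); print(pose()[0],env.state()["ee_rot"])
for e,d,Q in plaque(w,22):
    x=(Q-Q.mean(0)); hull=cv2.convexHull(Q.astype(np.float32))
    rect=cv2.minAreaRect(hull); print(e.round(1),d,rect,len(Q)); 
    ax=e[:2]-np.array(rect[0]); print("yaw rough",np.degrees(np.arctan2(ax[1],ax[0])))
E
```

```text
[ 456.07406182 -257.508036    111.33686762] [ 1.79955840e+02 -1.44197713e-01 -1.75977337e+01]
[ 514.3 -277.4   22. ] 15.15010390705731 ((501.7924499511719, -273.49066162109375), (49.451072692871094, 55.89250564575195), 72.3838119506836) 211
yaw rough -17.16331602150775
```

Run:
```python
from h import *
go((514.3,-277.4,36),down(-17.6))
```

```text
t [0.1227 0.0026 0.151 ] rows>= 2.0 ('r', array([ 0.0015, -0.0048,  0.0001]))
```

Request:
send_rows([
  {"tx":0.041,"ty":0.001,"tz":0.05,"rx":0,"ry":-0.005,"rz":0,"gripper":-0.13},
  {"tx":0.041,"ty":0.001,"tz":0.05,"rx":0,"ry":0,"rz":0,"gripper":-0.13},
  {"tx":0.041,"ty":0.001,"tz":0.051,"rx":0,"ry":0,"rz":0,"gripper":-0.13},
  {"tx":0,"ty":0,"tz":0,"rx":0,"ry":0,"rz":0,"gripper":-0.13},
  {"tx":0,"ty":0,"tz":0,"rx":0,"ry":0,"rz":0,"gripper":-0.13},
])

```text
time_s: 4.38
ee_pos: [513.6, -277.2, 35.8]
ee_rot: [180.0, 0.1, -17.6]
force: [-0.7, -0.0, 0.5]
gripper_width: 51.4
gripper_force: 0.0
```

Request:
send_rows([
  {"tx":0,"ty":0,"tz":0.01,"rx":0,"ry":0,"rz":0,"gripper":-0.13},
  {"tx":0,"ty":0,"tz":0.01,"rx":0,"ry":0,"rz":0,"gripper":-0.13},
  {"tx":0,"ty":0,"tz":0.01,"rx":0,"ry":0,"rz":0,"gripper":-0.13},
  {"tx":0,"ty":0,"tz":0,"rx":0,"ry":0,"rz":0,"gripper":-0.13},
  {"tx":0,"ty":0,"tz":0,"rx":0,"ry":0,"rz":0,"gripper":-0.13},
])

```text
time_s: 5.0
ee_pos: [513.6, -276.9, 19.1]
ee_rot: [180.0, 0.1, -17.6]
force: [0.6, -0.1, -0.5]
gripper_width: 51.7
gripper_force: 0.0
```

Request:
send_rows([
  {"tx":0,"ty":0,"tz":0.008,"rx":0,"ry":0,"rz":0,"gripper":-0.13},
  {"tx":0,"ty":0,"tz":0.008,"rx":0,"ry":0,"rz":0,"gripper":-0.13},
  {"tx":0,"ty":0,"tz":0,"rx":0,"ry":0,"rz":0,"gripper":-0.13},
  {"tx":0,"ty":0,"tz":0,"rx":0,"ry":0,"rz":0,"gripper":-0.13},
])

```text
time_s: 5.5
ee_pos: [513.5, -276.9, 11.1]
ee_rot: [180.0, 0.1, -17.6]
force: [-0.0, -0.3, 0.3]
gripper_width: 52.0
gripper_force: 0.0
```

Run:
```python
from h import *
w=grab("wrist")
b=w["frame"][60:360,100:420,::-1]
f=grab("side"); c=f["frame"][110:210,260:370,::-1]
cv2.imwrite("pics/k.png",np.hstack([cv2.convertScaleAbs(b,alpha=1.3,beta=15),cv2.resize(c,(330,300),interpolation=cv2.INTER_CUBIC)]))
p,r=pose(); print(p,proj(f,p)-[260,110],proj(w,p)-[100,60])
```

```text
[ 513.62263096 -276.95744019   11.25440633] [44.81595497 49.65103504] [153.72453295 160.04389854]
```

View pics/k.png

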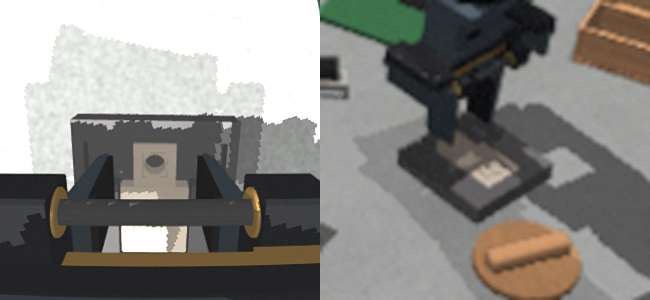

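The wrist panel shows the tips either side of the tab, at about (110,155) and (203,155), with the eye at (155,160). In the side panel the fingers seem to end above the mould, so I'll close gently as a test.

Request:
send_rows([
  {"tx":0,"ty":0,"tz":0,"rx":0,"ry":0,"rz":0,"gripper":0.6},
  {"tx":0,"ty":0,"tz":0,"rx":0,"ry":0,"rz":0,"gripper":0.6},
  {"tx":0,"ty":0,"tz":0,"rx":0,"ry":0,"rz":0,"gripper":0.6},
  {"tx":0,"ty":0,"tz":0,"rx":0,"ry":0,"rz":0,"gripper":0.6},
  {"tx":0,"ty":0,"tz":0,"rx":0,"ry":0,"rz":0,"gripper":0.6},
  {"tx":0,"ty":0,"tz":0,"rx":0,"ry":0,"rz":0,"gripper":0.6},
], grip_force=5)

```text
time_s: 6.35
ee_pos: [513.5, -276.9, 11.2]
ee_rot: [180.0, 0.1, -17.6]
force: [-0.4, 0.6, -0.0]
gripper_width: 18.1
gripper_force: 0.0
```

The fingers shut to 18 mm on nothing, so the true finger ends are well short of the stated TCP, as both views showed. I'll reopen and feel downward.

Request:
send_rows([
  {"tx":0,"ty":0,"tz":0,"rx":0,"ry":0,"rz":0,"gripper":-0.13},
  {"tx":0,"ty":0,"tz":0,"rx":0,"ry":0,"rz":0,"gripper":-0.13},
  {"tx":0,"ty":0,"tz":0,"rx":0,"ry":0,"rz":0,"gripper":-0.13},
  {"tx":0,"ty":0,"tz":0,"rx":0,"ry":0,"rz":0,"gripper":-0.13},
  {"tx":0.001,"ty":0,"tz":0.01,"rx":0,"ry":0,"rz":0,"gripper":-0.13},
  {"tx":0.001,"ty":0,"tz":0.01,"rx":0,"ry":0,"rz":0,"gripper":-0.13},
  {"tx":0,"ty":0,"tz":0.008,"rx":0,"ry":0,"rz":0,"gripper":-0.13},
  {"tx":0,"ty":0,"tz":0,"rx":0,"ry":0,"rz":0,"gripper":-0.13},
])

```text
time_s: 7.35
ee_pos: [514.1, -277.0, -3.4]
ee_rot: [-180.0, 0.2, -17.6]
force: [0.6, 0.4, 0.3]
gripper_width: 51.5
gripper_force: 0.0
```

Request:
send_rows([
  {"tx":0,"ty":0,"tz":0.004,"rx":0,"ry":0,"rz":0,"gripper":-0.13},
  {"tx":0,"ty":0,"tz":0.004,"rx":0,"ry":0,"rz":0,"gripper":-0.13},
  {"tx":0,"ty":0,"tz":0,"rx":0,"ry":0,"rz":0,"gripper":-0.13},
])

```text
time_s: 7.72
ee_pos: [514.3, -277.2, -6.9]
ee_rot: [180.0, 0.2, -17.6]
force: [0.0, 0.3, -0.0]
gripper_width: 51.7
gripper_force: 0.0
```

Request:
send_rows([
  {"tx":0,"ty":0,"tz":0.004,"rx":0,"ry":0,"rz":0,"gripper":-0.13},
  {"tx":0,"ty":0,"tz":0.004,"rx":0,"ry":0,"rz":0,"gripper":-0.13},
  {"tx":0,"ty":0,"tz":0,"rx":0,"ry":0,"rz":0,"gripper":-0.13},
])

```text
time_s: 8.1
ee_pos: [514.3, -277.1, -11.1]
ee_rot: [-180.0, 0.2, -17.6]
force: [0.0, 0.3, -0.2]
gripper_width: 51.9
gripper_force: 0.0
```

Request:
send_rows([
  {"tx":0,"ty":0,"tz":0.004,"rx":0,"ry":0,"rz":0,"gripper":-0.13},
  {"tx":0,"ty":0,"tz":0.004,"rx":0,"ry":0,"rz":0,"gripper":-0.13},
  {"tx":0,"ty":0,"tz":0,"rx":0,"ry":0,"rz":0,"gripper":-0.13},
])

```text
time_s: 8.48
ee_pos: [514.8, -277.4, -12.6]
ee_rot: [180.0, 0.1, -17.6]
force: [-2.9, 1.6, 13.6]
gripper_width: 51.6
gripper_force: 7.6
```

Request:
send_rows([
  {"tx":0,"ty":0,"tz":0.004,"rx":0,"ry":0,"rz":0,"gripper":-0.13},
  {"tx":0,"ty":0,"tz":0,"rx":0,"ry":0,"rz":0,"gripper":-0.13},
])

```text
time_s: 8.72
ee_pos: [515.0, -277.6, -13.2]
ee_rot: [180.0, 0.0, -17.6]
force: [-5.9, 3.0, 22.4]
gripper_width: 51.6
gripper_force: 15.5
```

Request:
send_rows([
  {"tx":0,"ty":0,"tz":0.004,"rx":0,"ry":0,"rz":0,"gripper":-0.13},
  {"tx":0,"ty":0,"tz":0,"rx":0,"ry":0,"rz":0,"gripper":-0.13},
])

```text
time_s: 8.98
ee_pos: [515.0, -277.6, -13.6]
ee_rot: [179.9, -0.0, -17.5]
force: [-9.0, 5.2, 33.2]
gripper_width: 51.5
gripper_force: 20.2
```

Request:
send_rows([
  {"tx":0,"ty":0,"tz":-0.015,"rx":0,"ry":0,"rz":0,"gripper":-0.13},
  {"tx":0,"ty":0,"tz":-0.015,"rx":0,"ry":0,"rz":0,"gripper":-0.13},
])

```text
time_s: 9.22
ee_pos: [514.4, -277.2, -3.5]
ee_rot: [180.0, 0.1, -17.6]
force: [0.6, 0.5, -0.2]
gripper_width: 51.6
gripper_force: 0.0
```

Run:
```python
from h import *
w=grab("wrist"); im=cv2.cvtColor(cv2.imread("pics/j.png"),cv2.COLOR_BGR2GRAY)
T=np.eye(4);T[:3,:3]=R.from_euler("xyz",[179.95584,-0.1442,-17.5977],degrees=True).as_matrix();T[:3,3]=[456.074,-257.508,111.337]
w["Twc"]=T@np.array(w["T_tool_cam"])
e=np.array([514.3,-277.4]);a=np.radians(-17.6);X=np.array([np.cos(a),np.sin(a)]);Y=np.array([-X[1],X[0]])
def val(x,y,z=22):
    u,v=proj(w,np.append(e+x*X+y*Y,z)); return int(cv2.getRectSubPix(im,(1,1),(float(u),float(v)))[0,0]),u,v
for y in(-40,-30,-24,24,30,40,0): print(y,[val(x,y)[0] for x in np.arange(-26,36,1)])
for x in(-8,0,8): print(x,[val(x,y)[0] for y in range(-60,62,2)])
print(val(-26,0)[1:],val(-15,30)[1:],val(15,30)[1:])
```

```text
-40 [134, 145, 149, 141, 130, 129, 134, 142, 152, 128, 86, 92, 116, 122, 122, 121, 121, 120, 119, 121, 123, 122, 122, 144, 156, 157, 156, 156, 155, 155, 155, 156, 156, 156, 157, 155, 156, 156, 158, 158, 137, 89, 110, 124, 130, 154, 157, 157, 156, 156, 155, 156, 156, 156, 156, 156, 156, 163, 180, 187, 185, 182]
-30 [121, 121, 121, 122, 122, 122, 122, 123, 124, 110, 78, 87, 115, 124, 123, 123, 123, 123, 123, 124, 124, 123, 124, 124, 125, 125, 124, 124, 125, 125, 127, 125, 124, 125, 126, 126, 126, 126, 126, 127, 127, 105, 121, 129, 126, 126, 125, 126, 139, 158, 159, 159, 159, 159, 160, 160, 159, 156, 165, 183, 184, 185]
-24 [185, 185, 186, 187, 188, 189, 193, 187, 155, 117, 114, 123, 125, 125, 124, 124, 124, 124, 124, 125, 125, 124, 125, 125, 125, 126, 126, 126, 127, 126, 126, 125, 127, 126, 127, 127, 126, 126, 127, 128, 129, 128, 107, 126, 154, 132, 136, 160, 161, 160, 160, 160, 160, 160, 160, 160, 159, 159, 172, 187, 187, 186]
24 [191, 190, 189, 189, 188, 187, 187, 186, 169, 119, 68, 70, 104, 128, 133, 132, 132, 131, 132, 132, 134, 133, 132, 135, 133, 135, 133, 132, 133, 133, 133, 134
[... 1488 characters left out ...]
25, 126, 107, 96, 221, 216, 214, 172, 124, 129, 130, 130, 134, 73, 59, 190, 215, 215, 205, 131, 135, 134, 135, 133, 134, 136, 136, 134, 134, 135, 135, 134, 136, 88, 46, 35, 112, 136, 135, 134, 146, 146]
8 [185, 152, 152, 152, 155, 63, 100, 155, 154, 154, 157, 143, 124, 125, 124, 126, 126, 127, 127, 127, 128, 114, 90, 221, 217, 215, 204, 204, 201, 193, 180, 196, 216, 215, 215, 207, 216, 205, 131, 134, 134, 134, 135, 136, 136, 136, 136, 135, 135, 136, 137, 137, 105, 46, 33, 119, 139, 137, 135, 151, 161]
(np.float64(255.36455390526865), np.float64(156.39761705123462)) (np.float64(225.1266235056445), np.float64(145.36409843951782)) (np.float64(224.42094266523185), np.float64(114.25357937348602))
```

Request:
send_rows([
  {"tx":-0.004,"ty":0,"tz":0.007,"rx":0,"ry":0,"rz":0,"gripper":-0.13},
  {"tx":0,"ty":0,"tz":0.007,"rx":0,"ry":0,"rz":0,"gripper":-0.13},
  {"tx":0,"ty":0,"tz":0.006,"rx":0,"ry":0,"rz":0,"gripper":-0.13},
  {"tx":0,"ty":0,"tz":0,"rx":0,"ry":0,"rz":0,"gripper":-0.13},
])

```text
time_s: 9.78
ee_pos: [512.0, -276.3, -12.3]
ee_rot: [-180.0, 0.2, -17.6]
force: [-4.1, 2.1, 15.4]
gripper_width: 51.7
gripper_force: 7.8
```

Run:
```python
from h import *
s=env.state();p,r=pose();print(p,s["ee_rot"],r.inv().apply(s["force"]),r.inv().apply(s["torque"]),r.inv().apply(p-[514.3,-277.4,0]))
```

```text
[ 511.98056474 -276.33893407  -12.32721104] [-179.99347609    0.21764101  -17.58884918] [ -4.64486574  -0.77807621 -15.4176848 ] [ 0.17728217 -1.12445878 -0.03074394] [-2.48479433 -0.30915875 12.33677392]
```

Request:
send_rows([
  {"tx":0.001,"ty":0,"tz":0.001,"rx":0,"ry":0,"rz":0,"gripper":-0.13},
  {"tx":0.001,"ty":0,"tz":0,"rx":0,"ry":0,"rz":0,"gripper":-0.13},
  {"tx":0.001,"ty":0,"tz":0,"rx":0,"ry":0,"rz":0,"gripper":-0.13},
  {"tx":0.001,"ty":0,"tz":0,"rx":0,"ry":0,"rz":0,"gripper":-0.13},
  {"tx":0.001,"ty":0,"tz":0,"rx":0,"ry":0,"rz":0,"gripper":-0.13},
  {"tx":0.001,"ty":0,"tz":0,"rx":0,"ry":0,"rz":0,"gripper":-0.13},
  {"tx":0.001,"ty":0,"tz":0,"rx":0,"ry":0,"rz":0,"gripper":-0.13},
  {"tx":0.001,"ty":0,"tz":0,"rx":0,"ry":0,"rz":0,"gripper":-0.13},
  {"tx":0.001,"ty":0,"tz":0,"rx":0,"ry":0,"rz":0,"gripper":-0.13},
  {"tx":0.001,"ty":0,"tz":0,"rx":0,"ry":0,"rz":0,"gripper":-0.13},
])

```text
time_s: 11.02
ee_pos: [512.0, -276.3, -12.7]
ee_rot: [-180.0, 0.8, -17.5]
force: [-12.5, 2.8, 24.7]
gripper_width: 51.5
gripper_force: 12.4
```

Run:
```python
from h import *
s=env.state();p,r=pose();print(p,s["ee_rot"],r.inv().apply(s["force"]),r.inv().apply(s["torque"]),r.inv().apply(p-[514.3,-277.4,0]))
```

```text
[ 511.9934191  -276.25777435  -12.74263229] [-179.96786542    0.78211632  -17.5429019 ] [-13.06900603   1.04689338 -24.55339108] [ 0.02464568 -3.12261355 -0.03209912] [-2.36941986 -0.3866876  12.77638426]
```

Contact at TCP z about -12.3 puts the true finger tip about 34.5 mm behind the stated TCP. It also shows the 32 mm pads resting square across the 31 mm wells. I'll tilt about the closing axis by 20° so that a pad corner dips into each well.

Request:
send_rows([
  {"tx":0,"ty":0,"tz":-0.04,"rx":0,"ry":0,"rz":0,"gripper":-0.13},
  {"tx":0,"ty":0,"tz":-0.04,"rx":0,"ry":0,"rz":0,"gripper":-0.13},
  {"tx":0,"ty":0,"tz":0,"rx":0,"ry":0.33,"rz":0,"gripper":-0.13},
  {"tx":0,"ty":0,"tz":0,"rx":0,"ry":0.33,"rz":0,"gripper":-0.13},
  {"tx":0,"ty":0,"tz":0,"rx":0,"ry":0,"rz":0,"gripper":-0.13},
  {"tx":0,"ty":0,"tz":0,"rx":0,"ry":0,"rz":0,"gripper":-0.13},
])

```text
time_s: 11.78
ee_pos: [518.3, -278.8, 26.0]
ee_rot: [180.0, -19.7, -17.6]
force: [1.2, -0.8, 0.4]
gripper_width: 51.6
gripper_force: 0.0
```

```bash
cat >> h.py <<'E'
TIP=-34.5
def tcp_for(pt,Rt,loc): return np.array(pt)-Rt.apply(loc)
def tilt(yaw,a): return down(yaw)*R.from_euler("y",a,degrees=True)
E
python3 - <<'E'
from h import *
e=np.array([514.3,-277.4]);a=np.radians(-17.6);X=np.array([np.cos(a),np.sin(a)])
Rt=tilt(-17.6,20); print(pose()[0],env.state()["ee_rot"],Rt.apply([0,0,1]),Rt.as_euler("xyz",degrees=True))
for z in(33,):go(tcp_for(np.append(e-10.8*X,z),Rt,[-16,0,TIP]),Rt)
p,r=pose();print((r.apply([0,0,1])).round(3)); print("world down in tool",Rt.inv().apply([0,0,-1]))
E
```

```text
[ 518.30943129 -278.78371803   25.96630418] [179.9814972  -19.66922809 -17.59256951] [ 0.32601041 -0.10341659 -0.93969262] [180.  -20.  -17.6]
t [ 0.0088 -0.0002  0.0454] rows>= 1.0 ('r', array([0.0005, 0.011 , 0.0002]))
[ 0.321 -0.102 -0.942]
world down in tool [-3.42020143e-01 -1.11022302e-16  9.39692621e-01]
```

Request:
send_rows([
  {"tx":0.0088,"ty":0,"tz":0.0454,"rx":0,"ry":0.011,"rz":0,"gripper":-0.13},
  {"tx":-0.0027,"ty":0,"tz":0.0075,"rx":0,"ry":0,"rz":0,"gripper":-0.13},
  {"tx":-0.0027,"ty":0,"tz":0.0075,"rx":0,"ry":0,"rz":0,"gripper":-0.13},
  {"tx":-0.0027,"ty":0,"tz":0.0075,"rx":0,"ry":0,"rz":0,"gripper":-0.13},
  {"tx":0,"ty":0,"tz":0,"rx":0,"ry":0,"rz":0,"gripper":-0.13},
])

```text
time_s: 12.4
ee_pos: [528.5, -281.6, -6.3]
ee_rot: [-180.0, -20.0, -17.6]
force: [-0.5, 0.3, 0.1]
gripper_width: 51.6
gripper_force: 0.0
```

Request:
send_rows([
  {"tx":-0.0014,"ty":0,"tz":0.0038,"rx":0,"ry":0,"rz":0,"gripper":-0.13},
  {"tx":-0.0014,"ty":0,"tz":0.0038,"rx":0,"ry":0,"rz":0,"gripper":-0.13},
  {"tx":0,"ty":0,"tz":0,"rx":0,"ry":0,"rz":0,"gripper":-0.13},
])

```text
time_s: 12.78
ee_pos: [528.9, -281.9, -10.1]
ee_rot: [180.0, -20.0, -17.6]
force: [0.8, -1.0, 0.8]
gripper_width: 51.8
gripper_force: 0.3
```

Run:
```python
from h import *
s=env.state();p,r=pose();print(p,s["ee_rot"],s["force"]);q=p+r.apply([-16,0,TIP]);print(q, q-np.array([514.3,-277.4,22]))
```

```text
[ 528.86394224 -281.85335724  -10.11776499] [179.98670354 -20.0165551  -17.59293055] [ 0.77643815 -0.99063851  0.77486957]
[ 503.27928174 -273.7325       16.82155247] [-11.02071826   3.6675      -5.17844753]
```

Request:
send_rows([
  {"tx":-0.001,"ty":0,"tz":0.003,"rx":0,"ry":0,"rz":0,"gripper":-0.13},
  {"tx":-0.001,"ty":0,"tz":0.003,"rx":0,"ry":0,"rz":0,"gripper":-0.13},
  {"tx":0,"ty":0,"tz":0,"rx":0,"ry":0,"rz":0,"gripper":-0.13},
])

```text
time_s: 13.15
ee_pos: [529.5, -282.3, -12.9]
ee_rot: [180.0, -20.1, -17.6]
force: [3.0, -1.6, 2.0]
gripper_width: 51.6
gripper_force: 1.4
```

Request:
send_rows([
  {"tx":0,"ty":0,"tz":0,"rx":0,"ry":0,"rz":0,"gripper":0.7},
  {"tx":0,"ty":0,"tz":0,"rx":0,"ry":0,"rz":0,"gripper":0.7},
  {"tx":0,"ty":0,"tz":0,"rx":0,"ry":0,"rz":0,"gripper":0.7},
  {"tx":0,"ty":0,"tz":0,"rx":0,"ry":0,"rz":0,"gripper":0.7},
  {"tx":0,"ty":0,"tz":0,"rx":0,"ry":0,"rz":0,"gripper":0.7},
], grip_force=25)

```text
time_s: 13.78
ee_pos: [528.1, -281.3, -13.8]
ee_rot: [-180.0, -19.9, -17.6]
force: [1.3, 1.8, 1.1]
gripper_width: 29.4
gripper_force: 25.3
```

Request:
send_rows([
  {"tx":0.0035,"ty":0,"tz":-0.0095,"rx":0,"ry":0,"rz":0,"gripper":0.7},
  {"tx":0.0035,"ty":0,"tz":-0.0095,"rx":0,"ry":0,"rz":0,"gripper":0.7},
  {"tx":0.0035,"ty":0,"tz":-0.0095,"rx":0,"ry":0,"rz":0,"gripper":0.7},
  {"tx":0.0035,"ty":0,"tz":-0.0095,"rx":0,"ry":0,"rz":0,"gripper":0.7},
  {"tx":0.01,"ty":0,"tz":-0.028,"rx":0,"ry":0,"rz":0,"gripper":0.7},
  {"tx":0.01,"ty":0,"tz":-0.028,"rx":0,"ry":0,"rz":0,"gripper":0.7},
  {"tx":0.01,"ty":0,"tz":-0.028,"rx":0,"ry":0,"rz":0,"gripper":0.7},
  {"tx":0,"ty":0,"tz":0,"rx":0,"ry":0,"rz":0,"gripper":0.7},
  {"tx":0,"ty":0,"tz":0,"rx":0,"ry":0,"rz":0,"gripper":0.7},
])

```text
time_s: 14.9
ee_pos: [528.3, -281.5, 51.4]
ee_rot: [180.0, -20.0, -17.6]
force: [0.0, 0.2, -2.0]
gripper_width: 29.5
gripper_force: 25.2
```

```bash
cat >> h.py <<'E'
def eyepx(w,amax=3000):
    im=w["frame"].astype(int); m=((im[:,:,0]-im[:,:,2]>12)&(im[:,:,0]-im[:,:,2]<60)&(im[:,:,0]>110)).astype(np.uint8)
    cn,h=cv2.findContours(m,cv2.RETR_CCOMP,cv2.CHAIN_APPROX_NONE)
    return [(cv2.fitEllipse(c),cv2.boundingRect(cn[h[0][i][3]]),cv2.contourArea(cn[h[0][i][3]])) for i,c in enumerate(cn) if h[0][i][3]>=0 and 40<cv2.contourArea(c)<amax]
E
python3 - <<'E'
from h import *
s=env.state();p,r=pose();print(p,s["ee_rot"],s["force"],s["gripper_width"])
w=grab("wrist","l.png");print(eyepx(w))
sd=grab("side"); im=sd["frame"].astype(int)
tip=p+r.apply([0,0,TIP]);u=proj(sd,tip);print("tip px",u)
m=((im[:,:,0]-im[:,:,2]>12)&(im[:,:,0]-im[:,:,2]<55)&(im[:,:,0]>150)).astype(np.uint8)
n,l,st,c=cv2.connectedComponentsWithStats(m)
for i in range(1,n):
    if st[i,4]>60 and abs(c[i]-u).max()<70: print(st[i],c[i])
E
```

```text
[ 528.26237267 -281.50184439   51.42164953] [179.99974937 -19.96619806 -17.58776355] [ 0.00823325  0.15598808 -2.03717981] 29.527309149482797
[]
tip px [306.447708   141.75267044]
```

The plaque is held (29.5 mm opening, about 2 N of weight) and clear of the mould. Next I'll estimate the stand's yaw and move to the lay-down spot.

Run:
```python
from h import *
f=grab("scene")
cc=lambda u,v,z:onz(f,140+u/4,210+v/4,z)
P=[cc(405,240,5),cc(572,340,5),cc(655,218,5)]
print([p.round(0) for p in P]); 
for a,b in((0,1),(2,1)): d=P[a]-P[b]; print(np.degrees(np.arctan2(d[1],d[0])))
go((514,0,53),None)
```

```text
[array([569., -80.,   5.]), array([726., -75.,   5.]), array([718.,  56.,   5.])]
-178.10995372761462
93.34166550169503
t [-0.1837 -0.528  -0.0712] rows>= 5.0
```

Request:
send_rows([
  {"tx":-0.031,"ty":-0.088,"tz":-0.012,"rx":0,"ry":0,"rz":0,"gripper":0.7},
  {"tx":-0.031,"ty":-0.088,"tz":-0.012,"rx":0,"ry":0,"rz":0,"gripper":0.7},
  {"tx":-0.031,"ty":-0.088,"tz":-0.012,"rx":0,"ry":0,"rz":0,"gripper":0.7},
  {"tx":-0.031,"ty":-0.088,"tz":-0.012,"rx":0,"ry":0,"rz":0,"gripper":0.7},
  {"tx":-0.031,"ty":-0.088,"tz":-0.012,"rx":0,"ry":0,"rz":0,"gripper":0.7},
  {"tx":-0.029,"ty":-0.088,"tz":-0.011,"rx":0,"ry":0,"rz":0,"gripper":0.7},
  {"tx":0,"ty":0,"tz":0,"rx":0.0745,"ry":0,"rz":-0.205,"gripper":0.7},
  {"tx":0,"ty":0,"tz":0,"rx":0.0745,"ry":0,"rz":-0.205,"gripper":0.7},
  {"tx":0,"ty":0,"tz":0,"rx":0.0745,"ry":0,"rz":-0.205,"gripper":0.7},
  {"tx":0,"ty":0,"tz":0,"rx":0,"ry":0,"rz":0,"gripper":0.7},
  {"tx":0,"ty":0,"tz":0,"rx":0,"ry":0,"rz":0,"gripper":0.7},
])

```text
time_s: 16.42
ee_pos: [514.2, -0.3, 53.1]
ee_rot: [180.0, -19.9, 1.9]
force: [0.3, -0.1, -1.5]
gripper_width: 29.3
gripper_force: 25.2
```

Run:
```python
from h import *
s=env.state();p,r=pose();print(p,s["ee_rot"],s["force"],s["gripper_width"])
go((514,0,-14),tilt(2,20)); go((514,0,-23),tilt(2,20))
w=grab("wrist"); im=w["frame"].astype(int)
# eye expected px
Rt=tilt(2,20); e=p+np.array([-14.3*np.cos(.035),-14.3*np.sin(.035),28.8+7]); print("eye px",proj(w,e)); print("colour there",im[int(proj(w,e)[1])-14:int(proj(w,e)[1])+15:4,int(proj(w,e)[0])].tolist())
```

```text
[ 5.14166235e+02 -3.03340340e-01  5.30656695e+01] [179.99965412 -19.94290921   1.92513646] [ 0.28044653 -0.13579122 -1.53923833] 29.344679590170564
t [-0.046  -0.0006  0.126 ] rows>= 2.0 ('r', array([ 0.0009,  0.0019, -0.0023]))
t [-0.0522 -0.0006  0.1429] rows>= 2.0 ('r', array([ 0.0009,  0.0019, -0.0023]))
eye px [253.96196052 242.62324037]
colour there [[198, 184, 168], [177, 164, 147], [53, 55, 53], [54, 55, 54], [52, 52, 51], [53, 55, 53], [53, 54, 55], [72, 66, 59]]
```

Request:
send_rows([
  {"tx":-0.011,"ty":0,"tz":0.031,"rx":0,"ry":0,"rz":0,"gripper":0.7},
  {"tx":-0.011,"ty":0,"tz":0.031,"rx":0,"ry":0,"rz":0,"gripper":0.7},
  {"tx":-0.011,"ty":0,"tz":0.031,"rx":0,"ry":0,"rz":0,"gripper":0.7},
  {"tx":-0.011,"ty":0,"tz":0.031,"rx":0,"ry":0,"rz":0,"gripper":0.7},
  {"tx":0,"ty":0,"tz":0,"rx":0,"ry":0,"rz":0,"gripper":0.7},
  {"tx":0,"ty":0,"tz":0,"rx":0,"ry":0,"rz":0,"gripper":0.7},
])

```text
time_s: 17.23
ee_pos: [515.4, -0.0, -11.9]
ee_rot: [180.0, -20.0, 2.0]
force: [0.2, -0.2, -1.1]
gripper_width: 29.6
gripper_force: 25.2
```

Request:
send_rows([
  {"tx":-0.0014,"ty":0,"tz":0.0038,"rx":0,"ry":0,"rz":0,"gripper":0.7},
  {"tx":-0.0014,"ty":0,"tz":0.0038,"rx":0,"ry":0,"rz":0,"gripper":0.7},
  {"tx":0,"ty":0,"tz":0,"rx":0,"ry":0,"rz":0,"gripper":0.7},
])

```text
time_s: 17.6
ee_pos: [514.8, -0.2, -16.5]
ee_rot: [180.0, -20.0, 2.0]
force: [-0.1, -0.2, -2.4]
gripper_width: 29.6
gripper_force: 25.2
```

Request:
send_rows([
  {"tx":-0.0014,"ty":0,"tz":0.0038,"rx":0,"ry":0,"rz":0,"gripper":0.7},
  {"tx":-0.0014,"ty":0,"tz":0.0038,"rx":0,"ry":0,"rz":0,"gripper":0.7},
  {"tx":0,"ty":0,"tz":0,"rx":0,"ry":0,"rz":0,"gripper":0.7},
])

```text
time_s: 17.98
ee_pos: [514.6, -0.2, -20.8]
ee_rot: [180.0, -20.0, 2.0]
force: [0.2, 0.6, -1.6]
gripper_width: 29.4
gripper_force: 25.2
```

Request:
send_rows([
  {"tx":-0.0007,"ty":0,"tz":0.002,"rx":0,"ry":0,"rz":0,"gripper":0.7},
  {"tx":-0.0007,"ty":0,"tz":0.002,"rx":0,"ry":0,"rz":0,"gripper":0.7},
  {"tx":0,"ty":0,"tz":0,"rx":0,"ry":0,"rz":0,"gripper":0.7},
])

```text
time_s: 18.35
ee_pos: [515.1, -0.2, -21.8]
ee_rot: [180.0, -20.1, 2.0]
force: [-3.4, -0.7, 8.8]
gripper_width: 29.2
gripper_force: 25.4
```

Request:
send_rows([
  {"tx":0,"ty":0,"tz":0,"rx":0,"ry":0,"rz":0,"gripper":-0.6},
  {"tx":0,"ty":0,"tz":0,"rx":0,"ry":0,"rz":0,"gripper":-0.6},
  {"tx":0,"ty":0,"tz":0,"rx":0,"ry":0,"rz":0,"gripper":-0.6},
  {"tx":0,"ty":0,"tz":0,"rx":0,"ry":0,"rz":0,"gripper":-0.6},
  {"tx":0.02,"ty":0,"tz":-0.056,"rx":0,"ry":0,"rz":0,"gripper":-0.6},
  {"tx":0.03,"ty":0,"tz":-0.085,"rx":0,"ry":0,"rz":0,"gripper":-0.6},
  {"tx":0,"ty":0,"tz":-0.1,"rx":0,"ry":0,"rz":0,"gripper":-0.6},
  {"tx":0,"ty":0,"tz":0,"rx":0,"ry":-0.33,"rz":0,"gripper":-0.6},
  {"tx":-0.05,"ty":0,"tz":0,"rx":0,"ry":-0.33,"rz":0,"gripper":-0.6},
  {"tx":-0.05,"ty":0,"tz":0,"rx":0,"ry":0,"rz":0,"gripper":-0.6},
  {"tx":0,"ty":0,"tz":0,"rx":0,"ry":0,"rz":0,"gripper":-0.6},
  {"tx":0,"ty":0,"tz":0,"rx":0,"ry":0,"rz":0,"gripper":-0.6},
])

```text
time_s: 19.85
ee_pos: [448.2, -2.6, 94.8]
ee_rot: [180.0, -0.3, 2.0]
force: [0.1, 0.6, 0.4]
gripper_width: 73.2
gripper_force: 0.0
```

Run:
```python
from h import *
print(env.state()["time_s"])
w=grab("wrist","m.png");print(eyepx(w))
for e,d,Q in plaque(w,14):
    rect=cv2.minAreaRect(cv2.convexHull(Q.astype(np.float32))); print(e.round(1),d,rect)
    ax=e[:2]-np.array(rect[0]); print("yaw",np.degrees(np.arctan2(ax[1],ax[0])))
g=cv2.imread("pics/m.png");print(g.shape)
```

```text
19.85
[(((254.55877685546875, 140.55877685546875), (15.142541885375977, 15.47482681274414), 45.0), (230, 125, 51, 63), 2285.0)]
[500.   -0.9  14. ] 15.474617303183187 ((484.735595703125, -2.2401199340820312), (60.376800537109375, 49.17677688598633), 0.8483871817588806)
yaw 4.950182107836613
(384, 512, 3)
```

```bash
cat >> h.py <<'E'
def fityaw(e,Q,yaw0):
    a=np.radians(yaw0)
    for _ in range(5):
        X=np.array([np.cos(a),np.sin(a)]);Y=np.array([-X[1],X[0]]); q=(Q-e[:2]); x=q@X;y=q@Y
        s=[]
        for m in((x>-13)&(x<11)&(abs(y-15)<3),(x>-13)&(x<11)&(abs(y+15)<3),(x>-60)&(x<-21)&(abs(y-25)<3),(x>-60)&(x<-21)&(abs(y+25)<3)):
            if m.sum()>8: s.append((*np.polyfit(x[m],y[m],1),m.sum()))
        s=np.array(s); a+=np.arctan((s[:,0]*s[:,2]).sum()/s[:,2].sum())
    return np.degrees(a),s.round(3).tolist()
E
python3 - <<'E'
from h import *
w=grab("wrist")
for e,d,Q in plaque(w,14): print(e,fityaw(e,Q,2))
f=grab("scene"); pe=onz(f,275,235.7,193.3); print("peg end",pe)
Rt=tilt(2.5,28.65); T=pe-Rt.apply([58,0,80]); print("tcp",T); go(T,Rt)
p,r=pose(); print("down part",(T-p).round())
E
```

```text
[499.94174112  -0.95805456  14.        ] (np.float64(1.8944155283630397), [[0.004, 14.841, 26.0], [0.014, -14.847, 25.0], [0.021, 24.605, 20.0], [-0.033, -25.524, 27.0]])
peg end [644.92615788 -18.36437727 193.3       ]
tcp [555.755716   -22.25764284 235.6966364 ]
t [ 0.2148  0.0469 -0.2809] rows>= 3.0 ('r', array([ 0.0042,  0.9473, -0.0151]))
down part [108. -20. 141.]
```

Request:
send_rows([
  {"tx":0,"ty":0,"tz":-0.094,"rx":0,"ry":0,"rz":0,"gripper":-0.6},
  {"tx":0,"ty":0,"tz":-0.094,"rx":0,"ry":0,"rz":0,"gripper":-0.6},
  {"tx":0.072,"ty":0.015,"tz":-0.094,"rx":0,"ry":0,"rz":0,"gripper":-0.6},
  {"tx":0.072,"ty":0.016,"tz":0,"rx":0,"ry":0,"rz":0,"gripper":-0.6},
  {"tx":0.071,"ty":0.016,"tz":0,"rx":0,"ry":0,"rz":0,"gripper":-0.6},
  {"tx":0,"ty":0,"tz":0,"rx":0,"ry":0.32,"rz":-0.015,"gripper":-0.6},
  {"tx":0,"ty":0,"tz":0,"rx":0,"ry":0.32,"rz":0,"gripper":-0.6},
  {"tx":0,"ty":0,"tz":0,"rx":0,"ry":0.31,"rz":0,"gripper":-0.6},
  {"tx":0,"ty":0,"tz":0,"rx":0,"ry":0,"rz":0,"gripper":-0.6},
  {"tx":0,"ty":0,"tz":0,"rx":0,"ry":0,"rz":0,"gripper":-0.6},
])

```text
time_s: 21.25
ee_pos: [557.4, -22.5, 237.9]
ee_rot: [179.9, -28.8, 2.5]
force: [0.1, 0.8, 0.8]
gripper_width: 73.1
gripper_force: 0.0
```

Run:
```python
from h import *
p,r=pose();print(p,env.state()["ee_rot"],env.state()["time_s"])
w=grab("wrist","n.png"); print(proj(w,np.array([645,-18,193])))
im=w["frame"][:,:,::-1]
cv2.imwrite("pics/n2.png",cv2.resize(im[0:260,96:416],None,fx=2.3,fy=2.3,interpolation=cv2.INTER_CUBIC))
```

```text
[557.35481896 -22.46645038 237.90175963] [179.91602332 -28.80964092   2.52212639] 21.25
[253.54422217 136.35700494]
```

View pics/n2.png

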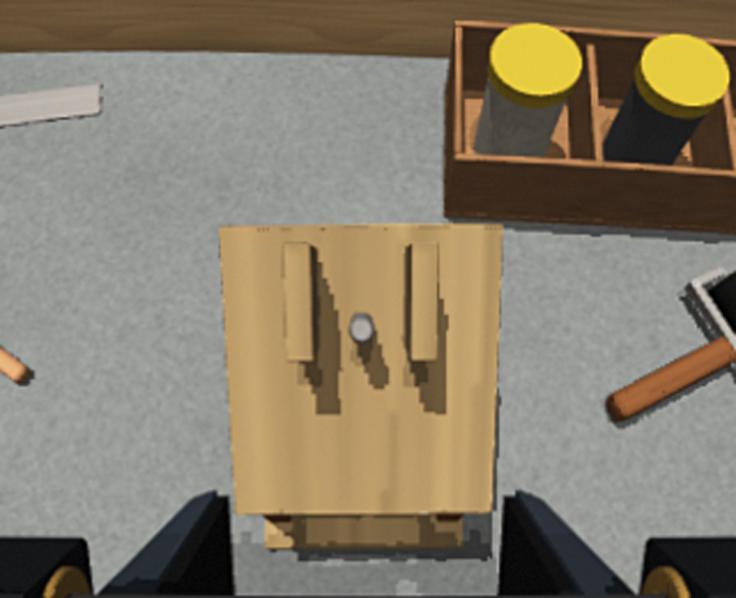

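The view shows the peg end at crop (361,326), i.e. pixel (253,142), with both cheek tops and all four board corners sharp. The board is almost square to the view. I'll get the stand pose from these points with solvePnP, and refine the peg end with a mask.

Run:
```python
from h import *
w=grab("wrist"); im=w["frame"].astype(int)
sub=im[125:165,236:270]; sat=sub.max(2)-sub.min(2)
m=((sat<30)&(sub.max(2)>90)).astype(np.uint8)
n,l,st,c=cv2.connectedComponentsWithStats(m)
for i in range(1,n):
    if st[i,4]>15: print("grey",st[i],c[i]+[236,125])
O=[(45,65,0),(45,-65,0),(-95,-65,0),(-95,65,0),(35,31,44),(35,20,44),(-12,20,44),(-12,31,44),(35,-20,44),(35,-31,44),(-12,-31,44),(-12,-20,44),(0,0,38)]
I=[(220,228),(502,226),(496,514),(237,514),(284,243),(311,243),(314,360),(288,360),(412,244),(438,244),(437,360),(411,360),(361,326)]
O=np.array(O,float);I=np.array(I)/2.3+[96,0]
K=np.array([[w["F"],0,w["cx"]],[0,w["F"],w["cy"]],[0,0,1]]);D=np.array([w["k1"],0,0,0.])
# 1) rays on planes with assumed attitude
ok,rv,tv=cv2.solvePnP(O,I,K,D)
pr=cv2.projectPoints(O,rv,tv,K,D)[0][:,0]; print((pr-I).round(1).tolist())
T=np.eye(4);T[:3,:3]=cv2.Rodrigues(rv)[0];T[:3,3]=tv[:,0]; W=w["Twc"]@T; print(W.round(3)); np.save("peg.npy",W)
print("tilt",np.arccos(W[2,2]),"yaw x",np.degrees(np.arctan2(W[1,0],W[0,0])))
# 2) ray of peg end onto plane z
q=onz(w,*I[-1],160+38*np.cos(.5)); print("peg end",q,"pnp end",(W@[0,0,38,1])[:3])
```

```text
grey [12 12 11 12 99] [252.70707071 142.70707071]
[[0.8, 0.1], [0.4, -0.3], [-1.3, -0.2], [0.1, 0.5], [-0.1, 0.2], [0.1, 0.1], [0.0, 0.1], [-0.2, 0.2], [-0.4, -0.8], [0.2, -0.9], [0.0, -0.3], [-0.2, -0.2], [0.5, 1.6]]
[[ 8.85000e-01 -4.80000e-02 -4.64000e-01  6.57424e+02]
 [ 4.80000e-02  9.99000e-01 -1.20000e-02 -1.76500e+01]
 [ 4.64000e-01 -1.10000e-02  8.86000e-01  1.56526e+02]
 [ 0.00000e+00  0.00000e+00  0.00000e+00  1.00000e+00]]
tilt 0.4822197902333533 yaw x 3.0947383602130882
peg end [640.03594643 -17.65781591 193.34813735] pnp end [639.80811461 -18.12009781 190.19246858]
```

Request:
send_rows([
  {"tx":0,"ty":0,"tz":0,"rx":0,"ry":-0.32,"rz":0,"gripper":-0.6},
  {"tx":0,"ty":0,"tz":0,"rx":0,"ry":-0.32,"rz":0,"gripper":-0.6},
  {"tx":0,"ty":0,"tz":0,"rx":0,"ry":-0.32,"rz":0.02,"gripper":-0.6},
  {"tx":-0.107,"ty":-0.025,"tz":0,"rx":0,"ry":0,"rz":0,"gripper":-0.6},
  {"tx":-0.107,"ty":-0.024,"tz":0.04,"rx":0,"ry":0,"rz":0,"gripper":-0.6},
  {"tx":0,"ty":0,"tz":0.11,"rx":0,"ry":0,"rz":0,"gripper":-0.6},
  {"tx":0,"ty":0,"tz":0.11,"rx":0,"ry":0,"rz":0,"gripper":-0.6},
  {"tx":0,"ty":0,"tz":0.07,"rx":0,"ry":0,"rz":0,"gripper":-0.6},
  {"tx":0,"ty":0,"tz":0,"rx":0,"ry":0,"rz":0,"gripper":-0.6},
  {"tx":0,"ty":0,"tz":0,"rx":0,"ry":0,"rz":0,"gripper":-0.6},
])

```text
time_s: 22.6
ee_pos: [449.8, -1.3, 72.6]
ee_rot: [180.0, -0.1, 1.9]
force: [-0.1, 0.0, 1.3]
gripper_width: 72.7
gripper_force: 0.0
```

Run:
```python
from h import *
w=grab("wrist"); p,r=pose(); print(p,env.state()["ee_rot"],env.state()["time_s"])
a=None
for e,d,Q in plaque(w,14): print(e,fityaw(e,Q,2))
y=np.radians(1.9); t=np.array([499.9,-1.0])-51*np.array([np.cos(y),np.sin(y)])
go((*t,-5),down(1.9));go((*t,-31),down(1.9))
```

```text
[449.82154925  -1.32078461  72.91338264] [ 1.79984357e+02 -9.98898188e-02  1.89959598e+00] 22.65
[500.01351331  -0.98247     14.        ] (np.float64(1.4755658112038446), [[0.003, 14.826, 27.0], [0.022, -15.301, 27.0], [0.03, 24.875, 18.0], [-0.053, -26.16, 23.0]])
t [-0.0021  0.0026  0.1558] rows>= 2.0 ('r', array([ 0.0005, -0.0033, -0.    ]))
t [-0.0022  0.0026  0.2078] rows>= 2.0 ('r', array([ 0.0005, -0.0033, -0.    ]))
```

Request:
send_rows([
  {"tx":-0.002,"ty":0.0026,"tz":0.06,"rx":0,"ry":-0.003,"rz":0,"gripper":-0.6},
  {"tx":0,"ty":0,"tz":0.06,"rx":0,"ry":0,"rz":0,"gripper":-0.6},
  {"tx":0,"ty":0,"tz":0.04,"rx":0,"ry":0,"rz":0,"gripper":-0.6},
  {"tx":0,"ty":0,"tz":0.015,"rx":0,"ry":0,"rz":0,"gripper":-0.6},
  {"tx":0,"ty":0,"tz":0.015,"rx":0,"ry":0,"rz":0,"gripper":-0.6},
  {"tx":0,"ty":0,"tz":0.015,"rx":0,"ry":0,"rz":0,"gripper":-0.6},
  {"tx":0,"ty":0,"tz":0,"rx":0,"ry":0,"rz":0,"gripper":-0.6},
  {"tx":0,"ty":0,"tz":0,"rx":0,"ry":0,"rz":0,"gripper":-0.6},
])

```text
time_s: 23.65
ee_pos: [446.3, -2.6, -31.0]
ee_rot: [180.0, 0.2, 1.9]
force: [-0.6, -0.9, -0.7]
gripper_width: 73.0
gripper_force: 0.0
```

Request:
send_rows([
  {"tx":0,"ty":0,"tz":0,"rx":0,"ry":0,"rz":0,"gripper":0.4},
  {"tx":0,"ty":0,"tz":0,"rx":0,"ry":0,"rz":0,"gripper":0.4},
  {"tx":0,"ty":0,"tz":0,"rx":0,"ry":0,"rz":0,"gripper":0.4},
  {"tx":0,"ty":0,"tz":0,"rx":0,"ry":0,"rz":0,"gripper":0.4},
  {"tx":0,"ty":0,"tz":0,"rx":0,"ry":0,"rz":0,"gripper":0.4},
], grip_force=20)

```text
time_s: 24.28
ee_pos: [446.1, -2.6, -31.1]
ee_rot: [-180.0, 0.2, 1.9]
force: [-0.4, -0.8, 2.5]
gripper_width: 49.7
gripper_force: 20.0
```

Request:
send_rows([
  {"tx":0,"ty":0,"tz":-0.05,"rx":0,"ry":0,"rz":0,"gripper":0.4},
  {"tx":0,"ty":0,"tz":-0.1,"rx":0,"ry":0,"rz":0,"gripper":0.4},
  {"tx":0,"ty":0,"tz":-0.11,"rx":0,"ry":0,"rz":0,"gripper":0.4},
  {"tx":0,"ty":0,"tz":-0.11,"rx":0,"ry":0,"rz":0,"gripper":0.4},
  {"tx":0,"ty":0,"tz":-0.11,"rx":0,"ry":0,"rz":0,"gripper":0.4},
  {"tx":0,"ty":0,"tz":0,"rx":0,"ry":0,"rz":0,"gripper":0.4},
  {"tx":0,"ty":0,"tz":0,"rx":0,"ry":0,"rz":0,"gripper":0.4},
])

```text
time_s: 25.15
ee_pos: [445.8, -2.6, 207.6]
ee_rot: [-180.0, 0.3, 1.9]
force: [0.3, 0.6, -2.7]
gripper_width: 49.8
gripper_force: 20.0
```

```bash
cat >> h.py <<'E'
def eye_tool(w):
    im=w["frame"].astype(int); p,r=pose()
    x0,y0,x1,y1=200,120,310,245; s=im[y0:y1,x0:x1]
    m=((s[:,:,0]-s[:,:,2]>12)&(s[:,:,0]-s[:,:,2]<60)&(s[:,:,0]>110)).astype(np.uint8)
    cn,h=cv2.findContours(m,cv2.RETR_CCOMP,cv2.CHAIN_APPROX_NONE); out=[]
    T=w["Twc"]
    for i,c in enumerate(cn):
        if h[0][i][3]>=0 and 60<cv2.contourArea(c)<1500:
            (u,v),ab,_=cv2.fitEllipse(c); u+=x0;v+=y0
            o,d=ray(w,u,v); o=r.inv().apply(o-p); d=r.inv().apply(d)
            P=cn[h[0][i][3]][:,0,:]+[x0,y0]; f=lambda o,d:o+d*(-45-o[2])/d[2]
            Q=np.array([f(*[r.inv().apply(k) for k in (lambda a:(a[0]-p,a[1]))(ray(w,*q))])[:2] for q in P])
            out.append(((u,v),ab,f(o,d),Q))
    return out
E
python3 - <<'E'
from h import *
print(env.state()["time_s"],env.state()["force"])
w=grab("wrist","o.png"); p,r=pose(); print(p,env.state()["ee_rot"])
for px,ab,e,Q in eye_tool(w):
    print(px,ab,"eye tool",e); t=Q[:,0].max(); print("tab end x",t,"sides",[np.polyfit(Q[m][:,0],Q[m][:,1],1).round(3) for m in((abs(Q[:,1]-e[1]-15)<3)&(abs(Q[:,0]-e[0])<12),(abs(Q[:,1]-e[1]+15)<3)&(abs(Q[:,0]-e[0])<12))])
E
```

```text
25.15 [ 0.31789082  0.60433492 -2.68752509]
[445.41629168  -2.57575839 206.90202257] [-179.98535146    0.4416164     1.89444353]
(254.52119827270508, 154.165283203125) (26.450794219970703, 27.09381103515625) eye tool [ 53.98620202   0.39671427 -45.        ]
tab end x 69.02371654786764 sides [array([-7.0000e-03,  1.5851e+01]), array([ 4.0000e-03, -1.4722e+01])]
```

```bash
cat >> h.py <<'E'
FOOT=np.array([657.8,-16.9,160.]);YAW=3.0
def hang(h,dx=0,dy=0,eye=(54,.45,-38)):
    Rt=tilt(YAW,28.648); Z=-Rt.apply([0,0,1]);X=Rt.apply([1,0,0]);Y=-Rt.apply([0,1,0])
    return FOOT+h*Z+dx*X+dy*Y-Rt.apply(eye),Rt
E
python3 - <<'E'
from h import *
for h in(100,60): T,Rt=hang(h);print(h,T);go(T,Rt)
E
```

```text
100 [580.76823412 -20.48644623 188.52099138]
t [0.2696 0.0448 0.0347] rows>= 3.0 ('r', array([ 0.0086,  0.9696, -0.0363]))
60 [599.91904167 -19.48279493 153.4177258 ]
t [0.3085 0.044  0.1046] rows>= 3.0 ('r', array([ 0.0086,  0.9696, -0.0363]))
```

Request:
send_rows([
  {"tx":0,"ty":0,"tz":-0.06,"rx":0,"ry":0,"rz":0,"gripper":0.4},
  {"tx":0.06,"ty":0.01,"tz":-0.04,"rx":0,"ry":0,"rz":0,"gripper":0.4},
  {"tx":0.07,"ty":0.012,"tz":0,"rx":0,"ry":0,"rz":0,"gripper":0.4},
  {"tx":0.07,"ty":0.012,"tz":0,"rx":0,"ry":0,"rz":0,"gripper":0.4},
  {"tx":0.07,"ty":0.011,"tz":0,"rx":0,"ry":0,"rz":0,"gripper":0.4},
  {"tx":0,"ty":0,"tz":0,"rx":0,"ry":0.243,"rz":-0.018,"gripper":0.4},
  {"tx":0,"ty":0,"tz":0,"rx":0,"ry":0.243,"rz":-0.018,"gripper":0.4},
  {"tx":0,"ty":0,"tz":0,"rx":0,"ry":0.243,"rz":0,"gripper":0.4},
  {"tx":0,"ty":0,"tz":0,"rx":0,"ry":0.24,"rz":0,"gripper":0.4},
  {"tx":0,"ty":0,"tz":0,"rx":0,"ry":0,"rz":0,"gripper":0.4},
  {"tx":0,"ty":0,"tz":0,"rx":0,"ry":0,"rz":0,"gripper":0.4},
])

```text
time_s: 26.58
ee_pos: [583.6, -20.7, 258.0]
ee_rot: [179.9, -28.8, 3.0]
force: [0.2, -0.6, -1.7]
gripper_width: 49.8
gripper_force: 20.0
```

Run:
```python
from h import *
s=env.state();print(s["time_s"],s["ee_pos"],s["ee_rot"],s["gripper_width"])
w=grab("wrist")
for px,ab,e,Q in eye_tool(w): print(px,"eye tool",e)
for h in(80,62): T,Rt=hang(h);go(T,Rt)
```

```text
26.575 [583.64353596 -20.73767966 258.04448946] [179.85395819 -28.78040882   3.02521892] 49.831585547133535
(254.4225196838379, 152.7087516784668) eye tool [ 53.68230882   0.34177731 -45.        ]
t [-0.0739 -0.0013  0.1593] rows>= 2.0 ('r', array([ 0.0045, -0.0065,  0.0012]))
t [-0.074  -0.0013  0.1953] rows>= 2.0 ('r', array([ 0.0045, -0.0065,  0.0012]))
```

Request:
send_rows([
  {"tx":-0.037,"ty":-0.001,"tz":0.02,"rx":0.004,"ry":-0.006,"rz":0,"gripper":0.4},
  {"tx":-0.037,"ty":0,"tz":0.04,"rx":0,"ry":0,"rz":0,"gripper":0.4},
  {"tx":0,"ty":0,"tz":0.05,"rx":0,"ry":0,"rz":0,"gripper":0.4},
  {"tx":0,"ty":0,"tz":0.05,"rx":0,"ry":0,"rz":0,"gripper":0.4},
  {"tx":0,"ty":0,"tz":0.035,"rx":0,"ry":0,"rz":0,"gripper":0.4},
  {"tx":0,"ty":0,"tz":0,"rx":0,"ry":0,"rz":0,"gripper":0.4},
  {"tx":0,"ty":0,"tz":0,"rx":0,"ry":0,"rz":0,"gripper":0.4},
  {"tx":0,"ty":0,"tz":0,"rx":0,"ry":0,"rz":0,"gripper":0.4},
])

```text
time_s: 27.62
ee_pos: [597.7, -19.5, 156.0]
ee_rot: [180.0, -28.8, 3.0]
force: [0.1, -0.4, -2.4]
gripper_width: 50.2
gripper_force: 20.0
```

Run:
```python
from h import *
s=env.state();print(s["time_s"],s["ee_pos"],s["ee_rot"],s["force"])
w=grab("wrist","q.png")
for px,ab,e,Q in eye_tool(w): print(px,ab,"eye tool",e)
for h in(62,): T,Rt=hang(h);go(T,Rt)
T,Rt=hang(62)
print("peg end px",proj(w,FOOT-38*Rt.apply([0,0,1])))
im=w["frame"].astype(int)
u,v=255,153
for y in range(134,174,2): print(y,[f"{int(x.mean()):3d}{'g' if x.max()-x.min()<22 else 'w'}" for x in im[y,236:274:2]])
```

```text
27.625 [597.72870033 -19.50342594 155.98319914] [179.95238406 -28.77025234   3.04529154] [ 0.06432107 -0.38008206 -2.36897103]
(254.52151489257812, 152.6047706604004) (23.86637306213379, 26.588756561279297) eye tool [ 54.66662738   0.37590158 -45.        ]
t [0.0017 0.0002 0.0027] rows>= 1.0 ('r', array([ 0.0009, -0.0041,  0.0011]))
peg end px [254.89599653 146.41509224]
134 ['187w', '187w', '186w', '187w', '186w', '186w', '185w', '186w', '186w', '186w', '186w', '186w', '186w', '186w', '186w', '185w', '187w', '187w', '186w']
136 ['187w', '187w', '187w', '187w', '188w', '187w', '186w', '187w', '187w', '187w', '187w', '186w', '186w', '186w', '188w', '186w', '187w', '187w', '187w']
138 ['187w', '179w', '175w', '182w', '181w', '182w', '181w', '180w', '182w', '181w', '181w', '179w', '183w', '181w', '183w', '182w', '182w', '183w', '187w']
140 ['187w', '178w', '186w', '186w', '186w', '188w', '188w', '170w', '145w', '124w', '137w', '154w', '178w', '190w', '189w', '186w', '187w', '187w', '186w']
142 ['187w', '169w', '187w', '187w', '189w', '176w', '103g', ' 95g', '108g', '110g', '102g', ' 88g
[... 1713 characters left out ...]
 '107w', '117w', '128w', '127w', '167w', '190w', '187w', '176w', '186w']
166 ['188w', '164w', '188w', '186w', '183w', '183w', '154w', '122w', '125w', '126w', '129w', '131w', '143w', '179w', '195w', '187w', '187w', '174w', '186w']
168 ['184w', '177w', '185w', '184w', '186w', '184w', '188w', '189w', '183w', '171w', '170w', '190w', '202w', '192w', '185w', '185w', '186w', '175w', '186w']
170 ['185w', '185w', '185w', '184w', '184w', '185w', '185w', '186w', '189w', '190w', '192w', '190w', '187w', '185w', '186w', '186w', '186w', '174w', '185w']
172 ['185w', '185w', '185w', '186w', '185w', '185w', '184w', '184w', '184w', '184w', '184w', '186w', '185w', '185w', '185w', '184w', '185w', '185w', '186w']
```

Request:
send_rows([
  {"tx":0.001,"ty":0,"tz":0.012,"rx":0,"ry":-0.004,"rz":0,"gripper":0.4},
  {"tx":0,"ty":0,"tz":0.012,"rx":0,"ry":0,"rz":0,"gripper":0.4},
  {"tx":0,"ty":0,"tz":0.006,"rx":0,"ry":0,"rz":0,"gripper":0.4},
  {"tx":0,"ty":0,"tz":0,"rx":0,"ry":0,"rz":0,"gripper":0.4},
  {"tx":0,"ty":0,"tz":0,"rx":0,"ry":0,"rz":0,"gripper":0.4},
])

```text
time_s: 28.3
ee_pos: [604.7, -19.1, 142.0]
ee_rot: [180.0, -28.6, 3.0]
force: [0.6, -1.2, -1.1]
gripper_width: 49.6
gripper_force: 20.0
```

Run:
```python
from h import *
s=env.state();print(s["time_s"],s["ee_pos"],s["ee_rot"],s["force"])
w=grab("wrist","r.png")
T,Rt=hang(47);go(T,Rt)
T,Rt=hang(40);go(T,Rt)
print("peg end px",proj(w,FOOT-38*Rt.apply([0,0,1])))
im=w["frame"].astype(int)
for y in range(136,172,2): print(y,[f"{int(x.mean()):3d}{'g' if x.max()-x.min()<22 else 'w'}" for x in im[y,236:274:2]])
```

```text
28.3 [604.74363385 -19.06230456 141.99194689] [179.97185682 -28.56187103   3.02880856] [ 0.57288919 -1.18376457 -1.0951434 ]
t [0.0023 0.0003 0.0015] rows>= 1.0 ('r', array([0.0005, 0.0025, 0.0011]))
t [0.0023 0.0003 0.0155] rows>= 1.0 ('r', array([0.0005, 0.0025, 0.0011]))
peg end px [254.99190409 148.1928188 ]
136 ['187w', '187w', '186w', '188w', '187w', '188w', '187w', '188w', '188w', '186w', '187w', '188w', '188w', '187w', '187w', '188w', '187w', '189w', '186w']
138 ['188w', '181w', '179w', '182w', '183w', '182w', '182w', '177w', '181w', '182w', '180w', '183w', '184w', '183w', '183w', '183w', '184w', '183w', '187w']
140 ['186w', '178w', '187w', '187w', '186w', '188w', '190w', '171w', '147w', '126w', '139w', '156w', '178w', '189w', '189w', '187w', '187w', '187w', '186w']
142 ['187w', '169w', '186w', '186w', '189w', '179w', '105g', ' 77g', ' 58g', ' 63g', ' 62g', ' 67g', ' 94g', '137w', '185w', '189w', '188w', '188w', '189w']
144 ['186w', '169w', '187w', '188w', '155w', '106w', ' 58g', ' 50g', ' 54g', ' 55g', ' 53g', ' 52g', ' 48g', '103w', '124w', '182w', '188w', '188w', '188w']
1
[... 1339 characters left out ...]
 ' 53w', ' 53w', ' 55w', '102w', '118g', '167w', '186w', '188w', '186w']
164 ['187w', '165w', '188w', '185w', '174w', '127w', '105g', '116w', '109w', '103w', '106w', '116w', '127w', '127w', '166w', '190w', '187w', '175w', '186w']
166 ['186w', '163w', '187w', '186w', '184w', '183w', '155w', '121w', '123w', '128w', '130w', '131w', '146w', '178w', '195w', '187w', '187w', '169w', '186w']
168 ['186w', '175w', '186w', '185w', '185w', '186w', '188w', '188w', '182w', '180w', '183w', '190w', '201w', '193w', '186w', '186w', '186w', '164w', '187w']
170 ['185w', '185w', '184w', '185w', '185w', '185w', '184w', '186w', '189w', '190w', '190w', '190w', '187w', '185w', '186w', '185w', '186w', '164w', '186w']
```

Run:
```python
from h import *
w=grab("wrist"); w["Twc"]=np.array(w["T_tool_cam"])   # work in tool frame
top=(lambda od:od[0]+od[1]*(-45-od[0][2])/od[1][2])(ray(w,255.0,153.2)); print("top",top)
for z in(-31,-28): print(z,proj(w,[top[0],top[1],z]), "peg end at that depth", (lambda od:od[0]+od[1]*(z-od[0][2])/od[1][2])(ray(w,254.9,151.2)))
```

```text
top [ 54.17392992   0.65204688 -45.        ]
-31 [254.99786015 150.36790165] peg end at that depth [ 53.68460141   0.59424199 -31.        ]
-28 [254.99744417 149.81784379] peg end at that depth [ 53.34746398   0.59342523 -28.        ]
```

Seen through the hole, the peg end sits within about 0.7 mm of the hole's centre. I'll nudge the tool 0.5 mm and lower it along the peg.

Request:
send_rows([
  {"tx":-0.001,"ty":0,"tz":0.006,"rx":0,"ry":0,"rz":0,"gripper":0.4},
  {"tx":0,"ty":0,"tz":0.006,"rx":0,"ry":0,"rz":0,"gripper":0.4},
  {"tx":0,"ty":0,"tz":0.006,"rx":0,"ry":0,"rz":0,"gripper":0.4},
  {"tx":0,"ty":0,"tz":0,"rx":0,"ry":0,"rz":0,"gripper":0.4},
  {"tx":0,"ty":0,"tz":0,"rx":0,"ry":0,"rz":0,"gripper":0.4},
])

```text
time_s: 29.02
ee_pos: [608.6, -18.9, 133.8]
ee_rot: [180.0, -28.6, 3.0]
force: [-0.2, 0.3, -1.7]
gripper_width: 49.7
gripper_force: 20.0
```

Request:
send_rows([
  {"tx":0,"ty":0,"tz":0.01,"rx":0,"ry":0,"rz":0,"gripper":0.4},
  {"tx":0,"ty":0,"tz":0.01,"rx":0,"ry":0,"rz":0,"gripper":0.4},
  {"tx":0,"ty":0,"tz":0,"rx":0,"ry":0,"rz":0,"gripper":0.4},
])

```text
time_s: 29.4
ee_pos: [613.1, -18.5, 124.3]
ee_rot: [180.0, -28.5, 3.0]
force: [-0.6, -1.0, -1.2]
gripper_width: 49.8
gripper_force: 20.0
```

Request:
send_rows([
  {"tx":0,"ty":0,"tz":0.01,"rx":0,"ry":0,"rz":0,"gripper":0.4},
  {"tx":0,"ty":0,"tz":0.01,"rx":0,"ry":0,"rz":0,"gripper":0.4},
  {"tx":0,"ty":0,"tz":0,"rx":0,"ry":0,"rz":0,"gripper":0.4},
])

```text
time_s: 29.78
ee_pos: [618.0, -18.3, 115.6]
ee_rot: [180.0, -28.5, 3.0]
force: [-0.7, -0.2, -1.9]
gripper_width: 49.5
gripper_force: 20.0
```

Request:
send_rows([
  {"tx":0,"ty":0,"tz":0.008,"rx":0,"ry":0,"rz":0,"gripper":0.4},
  {"tx":0,"ty":0,"tz":0.006,"rx":0,"ry":0,"rz":0,"gripper":0.4},
  {"tx":0,"ty":0,"tz":0,"rx":0,"ry":0,"rz":0,"gripper":0.4},
])

```text
time_s: 30.15
ee_pos: [621.4, -18.2, 109.8]
ee_rot: [180.0, -28.5, 3.0]
force: [0.5, -0.0, -1.8]
gripper_width: 50.1
gripper_force: 20.0
```

Run:
```python
from h import *
p,r=pose(); e=p+r.apply([54.2,.5,-38]); Rt=tilt(YAW,28.648); d=e-FOOT
print("eye in peg", Rt.apply([1,0,0])@d,-Rt.apply([0,1,0])@d,-Rt.apply([0,0,1])@d,env.state()["force"])
```

```text
eye in peg -1.7736250477938411 0.18305161377211587 11.265554853252926 [ 0.54224089 -0.038472   -1.75584165]
```

Only 4 mm is left, so I'll press down gently until it touches the board.

Request:
send_rows([
  {"tx":0,"ty":0,"tz":0.004,"rx":0,"ry":0,"rz":0,"gripper":0.4},
  {"tx":0,"ty":0,"tz":0.003,"rx":0,"ry":0,"rz":0,"gripper":0.4},
  {"tx":0,"ty":0,"tz":0,"rx":0,"ry":0,"rz":0,"gripper":0.4},
])

```text
time_s: 30.52
ee_pos: [623.1, -18.1, 106.9]
ee_rot: [180.0, -28.5, 3.0]
force: [0.3, 0.6, -1.6]
gripper_width: 49.6
gripper_force: 20.0
```

Request:
send_rows([
  {"tx":0,"ty":0,"tz":0.002,"rx":0,"ry":0,"rz":0,"gripper":0.4},
  {"tx":0,"ty":0,"tz":0,"rx":0,"ry":0,"rz":0,"gripper":0.4},
])

```text
time_s: 30.78
ee_pos: [623.6, -18.1, 106.3]
ee_rot: [180.0, -28.6, 3.0]
force: [-1.5, 0.3, 0.4]
gripper_width: 49.9
gripper_force: 20.0
```

Request:
send_rows([
  {"tx":0,"ty":0,"tz":0.002,"rx":0,"ry":0,"rz":0,"gripper":0.4},
  {"tx":0,"ty":0,"tz":0,"rx":0,"ry":0,"rz":0,"gripper":0.4},
])

```text
time_s: 31.02
ee_pos: [623.7, -18.1, 106.3]
ee_rot: [180.0, -28.6, 3.0]
force: [-7.0, -0.3, 7.8]
gripper_width: 49.7
gripper_force: 20.0
```

Request:
send_rows([
  {"tx":0,"ty":0,"tz":0,"rx":0,"ry":0,"rz":0,"gripper":-0.6},
  {"tx":0,"ty":0,"tz":0,"rx":0,"ry":0,"rz":0,"gripper":-0.6},
  {"tx":0,"ty":0,"tz":0,"rx":0,"ry":0,"rz":0,"gripper":-0.6},
  {"tx":0,"ty":0,"tz":0,"rx":0,"ry":0,"rz":0,"gripper":-0.6},
  {"tx":0,"ty":0,"tz":-0.02,"rx":0,"ry":0,"rz":0,"gripper":-0.6},
  {"tx":0,"ty":0,"tz":-0.05,"rx":0,"ry":0,"rz":0,"gripper":-0.6},
  {"tx":0,"ty":0,"tz":-0.1,"rx":0,"ry":0,"rz":0,"gripper":-0.6},
  {"tx":0,"ty":0,"tz":-0.1,"rx":0,"ry":0,"rz":0,"gripper":-0.6},
  {"tx":0,"ty":0,"tz":0,"rx":0,"ry":0,"rz":0,"gripper":-0.6},
  {"tx":0,"ty":0,"tz":0,"rx":0,"ry":0,"rz":0,"gripper":-0.6},
  {"tx":0,"ty":0,"tz":0,"rx":0,"ry":0,"rz":0,"gripper":-0.6},
])

```text
time_s: 32.4
ee_pos: [559.0, -21.3, 222.1]
ee_rot: [-180.0, -28.4, 3.0]
force: [-0.2, 0.5, -0.4]
gripper_width: 73.2
gripper_force: 0.0
```

Run:
```python
from h import *
Rt=tilt(YAW,28.648); Z=-Rt.apply([0,0,1]);X=Rt.apply([1,0,0]);Y=-Rt.apply([0,1,0])
w=grab("wrist","s.png"); im=w["frame"].astype(int)
def onp(u,v,z):
    o,d=ray(w,u,v); t=((FOOT+z*Z-o)@Z)/(d@Z); q=o+t*d-FOOT; return [round(float(q@a),1) for a in(X,Y)]
m=((im[:,:,0]-im[:,:,2]>8)&(im[:,:,0]-im[:,:,2]<40)&(im.mean(2)>120)).astype(np.uint8)
n,l,st,c=cv2.connectedComponentsWithStats(m); 
ex=[proj(w,FOOT+x*X+7*Z) for x in(0,-45)];print("expect px eye, mid",ex)
for i in range(1,n):
    if st[i,4]>150 and abs(c[i]-ex[1]).max()<80:
        x,y,a,b,_=st[i]; print(st[i],"centre",onp(*c[i],14),"top",onp(x+a/2,y,14),"bottom",onp(x+a/2,y+b,14),"left/right",onp(x,y+b*.75,14),onp(x+a,y+b*.75,14))
print(env.state()["force"],env.state()["gripper_force"])
```

```text
expect px eye, mid [array([255.17323929, 133.32170093]), array([255.16203172, 177.38267892])]
[ 231  121   49   87 3090] centre [-37.2, -0.8] top [12.2, -0.3] bottom [-76.1, -0.4] left/right [-52.8, 24.7] [-52.8, -25.4]
[ 0.8802585  -0.57056295  0.5687055 ] 0.0
```

The plaque's outline fits the board plane: 88 mm long, body below the peg, and the eye about 2 mm down the slope as it hangs. The gripper is clear, so I'm handing in.

```bash
python3 -c "
from workcell import env
print(env.job_done())"
```

```text
the job is handed in; nothing more can be done
None
```

The plaque was lifted from its mould, laid flat on the bench and let go, then regripped by its body and hung by its eye on the peg, down against the board; the job was handed in at about 32 s and its verdict was not shown.

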